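# Grip a valve in locking pliers, shut it, flick it free

### The arm

A 6-joint arm with a two-finger parallel gripper is mounted at the origin on the work surface. World frame = base frame: x ahead of the robot, y to its left, z up, the work surface at z = 0. Lengths are in mm, angles in degrees, forces in N, time in s.
With the tool pointing down it reaches from about 350 to 850 mm from the base axis. Payload 8.1 kg.
Tool frame: the origin (TCP) lies on the front face of the gripper's body, between the roots of the fingers; the fingertips stand r.finger_overhang ahead of it and the grasp point (between the pads) lies 54 mm ahead of it (r.finger_overhang is the distance from the TCP to the fingertips, in mm); y points along the fingers, z is the direction in which the jaws open and shut, and the axes are right-handed (so a half turn about y gives the same grasp; the last joint's range is limited). The gripper opens to 85 mm and grips with 20 to 120 N. Pads are 22 mm wide; open, the fingers measure 114 mm over their backs; the gripper's body (76 mm by 85 mm) begins 54 mm behind the grasp point. The pads swing forward as they close: fully open they stand 13 mm farther back than shut.
Start: joints at [64.95, 7.471, 85.268, -0, 87.261, -4.893], TCP at [206.732, 563.265, 303.892] pointing down, gripper open.
Joint ranges: [-169.43, 169.43], [-51.17, 129.36], [1.28, 143.12], [-76.62, 256.62], [0, 156.53], [-152.29, 152.29]. Speed limits (degrees/s): [136.94, 136.94, 159.86, 180, 180, 180].

### API

Orientations are given as [roll, pitch, yaw] about the fixed x, y, z axes, in that order (R = Rz(yaw) Ry(pitch) Rx(roll)).
In Python, from bench import r gives the robot as it stands. The module is installed in compiled form; this text tells all that it offers.
- The arm moves only by the tool arm_command, never from a script. Its argument "increments" is a list of rows, each a list of 6 numbers: the shift along the tool's x, y, z in m, then the turn, a rotation vector about the tool's x, y, z in rad. In form: [[tx, ty, tz, wx, wy, wz], ...]. A call has exactly 10 rows; each row is the pose to reach, as a shift and turn from the pose commanded when the call began, along the tool's axes at that moment; what a row does not reach only later rows make up. A row lasts 1/8 s, in which the tool goes at most 62.5 mm and 10.7 degrees, less where a joint would pass 70% of its speed; a pose out of reach is approached as far as the arm can. A call with a gripper value outside its range is refused whole. "jaw" is the gripper's target within -1 to 1 (shut at 1, half-way at 0, fully open at -1), set as the call begins (left out, the last holds). The fingers move at their own pace and stop on an object; "force" is the grip in N (left out, the last holds). Time passes only in rows, so rows that repeat a pose let the fingers close, or fill a call up. It gives the time, the measured TCP pose, the force and the opening at its end, in the units of the state.
- r.sense(): the state, without advancing time (a new reading comes with each control period).
- r.snapshot(name): name is "scene" or "side" or "wrist"; returns the picture (480x640x3 uint8, red, green, blue); there is no depth.
- r.camera_model(name): a dict with "intrinsics" (3x3 intrinsics, pixels), "distortion" ([k1, k2, p1, p2, k3] as OpenCV has them; the pictures are not rectified), "cam_to_world" (4x4, takes a point from camera to world coordinates). Camera axes: x right, y down, z forward; pixel columns grow to the right and rows downward; lengths in mm; the calibration is good to about 2 mm. A picture is of the moment at which its call begins: read the wrist's pose just before it. camera_model takes no time and is no camera call; for the wrist camera it gives the pose at the moment of the call.
- r.hand_in(): hands the job in, once; it reports no verdict.
Trained networks look in the newest picture that a camera, given by its name, has taken for a name from the list of things; names that differ only in an ending like _2 or _b are one class to them, and where a whole thing is asked for, a point or a joint stands for the part that bears it (a point fixed in the world has none). Each returns a list of dicts, best first, with "conf" (0 to 1); they miss things now and then, are a little off and sometimes report something else, mostly with a low value. They report only what shows in the picture. A call takes as long as a camera call. They do not tell look-alikes from the thing itself.
- r.trace(camera, target): "mask" (480x640 bool, what is visible of it) and "position" ([column, row] in pixels, amid what is visible of it).
- r.spot_point(camera, target): "position" ([column, row] in pixels: a listed point, or the origin of a listed thing).
The state is a dict: "time": time; "joint_pos": joint angles; "qd": joint speeds; "joint_efforts": joint torques, N m; "tool_pos": TCP position; "tcp_rot": TCP orientation; "ft_force": force on the tool from outside, world axes, zero at the start; "wrist_torque": the same for the moment, N m; "finger_gap": finger opening in mm.
Only numpy, scipy, OpenCV 4.12 (cv2) and the standard library are available. Lean on these libraries where they do the work, as an engineer would, in place of code of your own. Each camera call takes 0.05 s, during which the arm holds its last target.

### The job

Close the bench-mounted locking pliers over centre so that they lock onto the brass valve standing between their jaws, and while it is held turn the valve's lever clockwise until it is fully home on its shut stop. Then flick the pliers' release lever so that the jaws spring open, leaving the shut valve standing free on its rest. Work by feel: push no harder than the handle and the levers need, never force anything against its stop, and leave the other things on the bench alone.

Things in the scene. Friction and masses are not known exactly. Their poses are not given: they have to be found in the camera images.
- pliers: Steel locking pliers lying on their side, bolted to the bench. Origin at bench level, mid-tool; x axis from movable to fixed half, y from handles to jaws, z up; (x, y) below are mm in this frame. Parts move in a level plane 60 mm above the bench. Movable handle and C-jaw are on the -x side (jaw reaches x = -71 open), joined by a toggle link to the fixed half; a spring opens them.
- rest_centre (a point): Middle of the hardwood rest's top, at (0, 78), 44 mm above the bench, between the jaws. The fixed jaw's rubber pad faces it at x = 16; jaws are 53 to 67 mm above the bench.
- fixed_end (a point): Rear end of the fixed half (adjusting screw behind the fixed handle), at (19, -134), 60 mm above the bench. The fixed handle, x 8 to 29, runs from there to the jaws; its frame is at most 70 mm above the bench.
- handle_end (a point): On the outer (-x) face of the movable handle, 60 mm up, 10 mm before its end; handle spans 50 to 70 mm up, bare bench under its rear. At (-75, -131) open, (-29, -140) locked, path nearly straight. Push towards the fixed handle: drag grows to about 12 N some 25 mm on and fades out by 40 mm as the toggle passes centre; the handle then stays, its rigid stop just beyond. Let go sooner and it springs open.
- plier_handle (a joint): Angle of the movable handle on the movable jaw, rad: 0 = pliers open, about 0.48 = on centre, 0.55 = over centre and locked against its stop.
- release_tail (a point): On the inner (+x) face of the release lever's tail, 60 mm up, 18 mm from its tip; at (-14, -172) when locked. Tail: 6 mm thick, 51 to 69 mm up, standing out 40 mm behind the movable handle that carries it. Push it outwards (-x): after about 3 mm it meets the toggle link, 4 to 6 N then trips it and the handle springs open, some 45 mm away from the push.
- release_lever (a joint): Angle of the release lever in the movable handle, rad: 0 = at rest (sprung), about 0.06 = bearing on the toggle link, 0.40 = end of its swing. Positive = tail pushed outwards.
- valve: Brass quarter-turn ball valve, 0.3 kg, loose on the rest: body 32 x 30 x 32 mm high, pipe ends, 60 mm long. Origin: centre of the underside; y axis along the pipe, away from the pliers' handles; z up the stem. It stands within a few mm and degrees of square at (0, 78) and is pushed against the fixed pad as the jaws close.
- lever_grip (a point): Middle of the black grip on the valve's lever, 66 mm from the stem axis and 94.5 mm above the bench. The grip is 18 mm wide, 52 mm long and 11 mm tall (89 to 100 mm above the bench).
- valve_stem (a joint): Angle of the valve's stem, which the lever turns, rad: 0 = fully open, 1.571 = shut, hard on its stop. Shuts clockwise seen from above. The lever has play on the stem: it swings freely for some degrees before the stem follows, and points only roughly along the valve's +y axis when open, +x when shut. About 10 N at lever_grip turns the stiff stem; the shut stop is rigid.
- gauge1: Round aneroid gauge, 64 mm across, 30 mm deep, standing in the hardwood stand at the left; bystander. Origin: centre of its underside.
- gauge2: Round aneroid gauge, 64 mm across, 30 mm deep, standing in the hardwood stand at the left; bystander. Origin: centre of its underside.
- gauge3: Round aneroid gauge, 64 mm across, 30 mm deep, standing in the hardwood stand at the left; bystander. Origin: centre of its underside.
- gauge4: Round aneroid gauge, 64 mm across, 30 mm deep, standing in the hardwood stand at the left; bystander. Origin: centre of its underside.
- plug: Steel blanking plug, 27 mm across, 32 mm high, standing beside the pliers; bystander. Origin: centre of its underside.
- capsule_holder: Bone-white ceramic capsule holder, open cup 52 mm across, 34 mm high, beside the pliers; bystander. Origin: centre of its underside.
- screwdriver: Screwdriver lying on the bench, 170 mm; bystander. Origin: centre of its underside.
- wrench: Open-ended wrench lying on the bench, 160 mm; bystander. Origin: centre of its underside.
- sealant_jar: Small closed jar, 52 mm across, 60 mm high; bystander. Origin: centre of its underside.
There are look-alikes about, which are no part of the job. What is shaped like the valve but purple is not meant.

How it is judged (in metres and radians):
On the way, in this order (a step that is already met when the one before it is completed fails the run):
1. the pliers are closed over centre and locked on the valve (value of joint plier_handle above 0.52 rad and value of joint valve_stem below 1.4 rad), for 0.3 s.
2. with the pliers locked, the valve's lever is turned fully home on its shut stop (value of joint plier_handle above 0.52 rad and value of joint valve_stem above 1.56 rad), for 0.3 s.
3. the release lever is pushed while the pliers are still locked (value of joint release_lever above 0.035 rad and value of joint plier_handle above 0.47 rad and value of joint valve_stem above 1.56 rad).
At the end, for the whole second after the job is handed in: Pliers open (handle below 0.08 rad), release lever at rest (below 0.03 rad), valve lever on its shut stop (above 1.56 rad), valve still, upright (within 0.06 rad), flat on the rest (origin 41 to 47 mm up) and between the jaws (x -12 to 8 mm, y 62 to 94 mm in the pliers' frame) (value of joint plier_handle below 0.08 rad and value of joint valve_stem above 1.56 rad and angle between valve's own z axis and vertical below 0.06 rad and z of valve in the frame of pliers between 0.041 and 0.047 m and x of valve in the frame of pliers between -0.012 and 0.008 m and y of valve in the frame of pliers between 0.062 and 0.094 m and linear speed of valve below 0.01 m/s and value of joint release_lever below 0.03 rad); the robot touches nothing.
It fails at once if the pliers are forced: the fingers load them with more than 25 N (contact force between the fingers and pliers above 25 N).
It fails at once if the valve is forced: the fingers load it or its lever with more than 19 N (contact force between the fingers and valve above 19 N).
It fails at once if the valve turns with its lever (more than 0.3 rad out of line with the pliers) (angle between the y axis of valve and the y axis of pliers, either way round above 0.3 rad).
It fails at once if the valve is tipped (more than 0.2 rad) or pulled off its rest (angle between valve's own z axis and vertical above 0.2 rad or z of valve in the frame of pliers above 0.06 m or z of valve in the frame of pliers below 0.03 m).
It fails at once if another thing on the bench is shifted by more than 20 mm (distance of any of gauge1, gauge2, gauge3, gauge4, plug, capsule_holder, screwdriver, wrench, sealant_jar from where it was at the start of the episode above 0.02 m).
It also fails if it takes over 69 s, if anything falls off the work surface, if the arm or the gripper's body presses on something with over 40 N, if the wrist force passes 120 N, or if a joint passes its speed limit or range.

## Working session

There is one attempt and no reset: what is moved stays moved. The work goes in short steps, Python scripts to look and compute and a tool call to move; the robot and the scene stay as the last step left them, time stands still between calls to the robot, and variables do not carry over. Pictures are saved under pics/ and viewed, and the job is handed in when it is done.

Besides the shell and the picture viewer there is one more tool, called after "Emit:" as name(argument=value, ...), one argument or row to a line, values as JSON. arm_command: Moves the arm, as the interface text tells. Its arguments: {"type":"object","properties":{"increments":{"type":"array","items":{"type":"array","items":{"type":"number"}}},"jaw":{"type":"number"},"force":{"type":"number"}},"required":["increments"]}

```bash
ls; mkdir -p pics
cat > h.py <<'E'
from bench import r
import numpy as np, cv2
from scipy.spatial.transform import Rotation as R
def ray(cam,px,cm=None):
    c=cm or r.camera_model(cam); K=np.array(c["intrinsics"],float);D=np.array(c["distortion"],float);T=np.array(c["cam_to_world"],float)
    u=cv2.undistortPoints(np.array([[px]],float),K,D)[0,0]
    return T[:3,3],T[:3,:3]@np.array([u[0],u[1],1.])
def atz(cam,px,z,cm=None):
    o,d=ray(cam,px,cm); return o+d*(z-o[2])/d[2]
def proj(cam,P,cm=None):
    c=cm or r.camera_model(cam); K=np.array(c["intrinsics"],float);D=np.array(c["distortion"],float);T=np.linalg.inv(np.array(c["cam_to_world"],float))
    P=np.atleast_2d(np.array(P,float)); q,_=cv2.projectPoints(P,cv2.Rodrigues(T[:3,:3])[0],T[:3,3],K,D); return q[:,0]
def save(n,im): cv2.imwrite("pics/"+n+".png",im[:,:,::-1])
E
python3 - <<'E'
from h import *
s=r.sense(); print(s, r.finger_overhang)
for c in ("scene","side","wrist"):
    im=r.snapshot(c); save(c+"0",im)
    for t in ("pliers","valve","fixed_end","handle_end","rest_centre","release_tail","lever_grip"):
        try: d=r.spot_point(c,t); print(c,t,[(np.round(x["position"]).tolist(),round(x["conf"],2)) for x in d[:3]])
        except Exception as e: print(c,t,e)
    print(np.round(r.camera_model(c)["cam_to_world"],2).tolist())
E
```

```text
pics
{'time': 0.0, 'joint_pos': array([ 6.49525390e+01,  7.51752792e+00,  8.53301031e+01,  2.37312770e-03,
        8.72606909e+01, -4.89400599e+00]), 'qd': array([-0.00198056,  0.04691847, -0.09727093,  0.13751873,  0.01892734,
        0.05842885]), 'joint_efforts': array([-7.85622688e-04, -5.69386697e+01, -5.00556886e+01, -3.50369146e-05,
        1.47166190e-02,  2.78244858e-05]), 'tool_pos': array([206.52166204, 562.89430139, 302.81117451]), 'tcp_rot': array([-9.01077248e+01,  1.16027877e-02, -2.01535815e+01]), 'ft_force': array([-0.43412152, -0.11502335, -0.43881004]), 'wrist_torque': array([-0.036471  ,  0.01468839,  0.00326634]), 'finger_gap': 85.59919114962291} 72.6
scene pliers [([310.0, 261.0], 0.76), ([283.0, 204.0], 0.59)]
scene valve [([310.0, 186.0], 0.72), ([346.0, 261.0], 0.7)]
scene fixed_end [([257.0, 234.0], 0.66), ([258.0, 277.0], 0.51)]
scene handle_end [([279.0, 202.0], 0.91), ([258.0, 278.0], 0.75)]
scene rest_centre [([339.0, 261.0], 0.94)]
scene release_tail [([268.0, 201.0], 0.42)]
scene lever_grip [([363.0, 266.0], 0.74), ([327.0, 183.0], 0.64)]
[[-0.37, 0.76, -0.53, 1127.41], [0.93, 0.3, -0.22, 306.15], [-0.01, -0.57, -0.82, 974.22], [0.0, 0.0, 0.0, 1.0]]
side pliers [([345.0, 272.0], 0.81)]
side valve [([323.0, 242.0], 0.96), ([299.0, 335.0], 0.82)]
side fixed_end [([386.0, 276.0], 0.6)]
side handle_end [([354.0, 290.0], 0.96)]
side rest_centre [([324.0, 244.0], 0.67)]
side release_tail [([363.0, 298.0], 0.5)]
side lever_grip [([286.0, 297.0], 0.49), ([313.0, 211.0], 0.48)]
[[0.75, -0.36, 0.56, -221.83], [-0.66, -0.42, 0.62, -780.73], [0.01, -0.83, -0.55, 840.41], [0.0, 0.0, 0.0, 1.0]]
wrist pliers []
wrist valve []
wrist fixed_end []
wrist handle_end []
wrist rest_centre []
wrist release_tail []
wrist lever_grip []
[[0.35, 0.89, 0.29, 132.74], [0.94, -0.33, -0.11, 590.88], [0.0, 0.31, -0.95, 373.89], [0.0, 0.0, 0.0, 1.0]]
```

View pics/scene0.png

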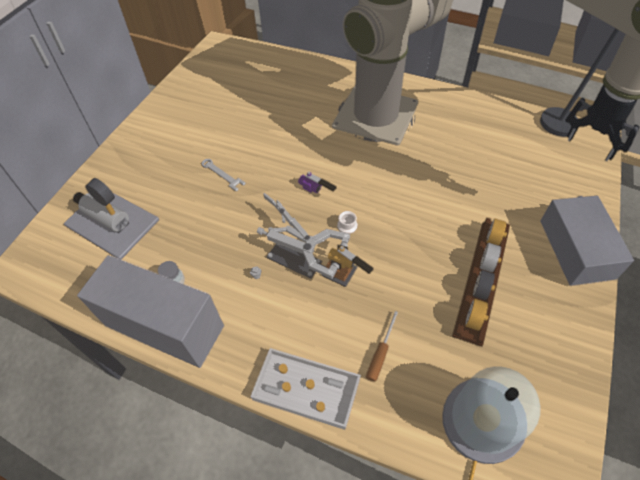

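View pics/side0.png

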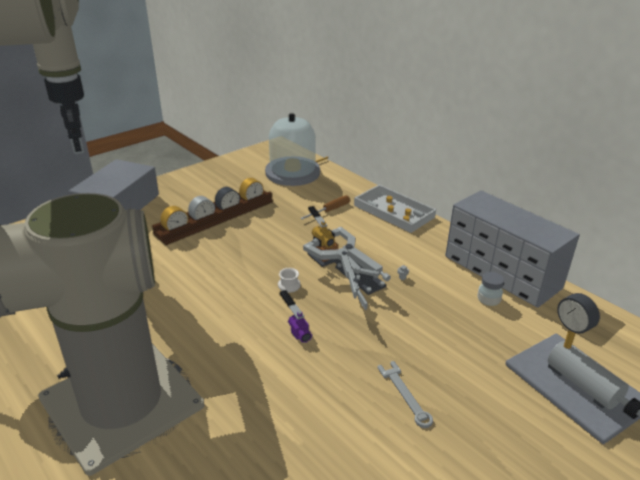

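View pics/wrist0.png

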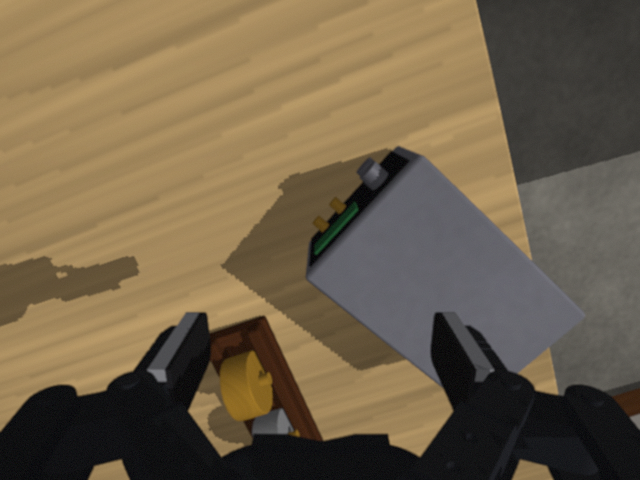

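Run:
```python
from h import *
for n,px,z in [("fixed_end",(257,234),60),("handle_end",(270,197),60),("handle_end",(279,202),60),("rest",(339,261),44),("grip",(363,266),94.5),("valve",(346,261),60),("purple grip",(327,183),10),("holder",(347,220),34),("plug",(255,271),20)]:
    print(n,atz("scene",px,z).round())
for n,px,z in [("handle_end",(354,290),60),("rest",(324,244),44),("grip",(313,211),94.5),("fixed",(386,276),60),("tail",(363,298),60)]:
    print(n,atz("side",px,z).round())
```

```text
fixed_end [ 585. -108.   60.]
handle_end [ 469. -129.   60.]
handle_end [ 475. -101.   60.]
rest [575. 100.  44.]
grip [598. 165.  94.]
valve [579. 118.  60.]
purple grip [331. -29.  10.]
holder [448.  73.  34.]
plug [660. -81.  20.]
handle_end [485. -95.  60.]
rest [568.  93.  44.]
grip [593. 163.  94.]
fixed [ 572. -106.   60.]
tail [ 481. -127.   60.]
```

Emit:
arm_command(
  increments=[
    [0.049, -0.01, -0.037, 0, 0.127, 0],
    [0.098, -0.02, -0.074, 0, 0.254, 0],
    [0.147, -0.03, -0.111, 0, 0.381, 0],
    [0.196, -0.04, -0.148, 0, 0.508, 0],
    [0.245, -0.05, -0.186, 0, 0.635, 0],
    [0.295, -0.06, -0.223, 0, 0.762, 0],
    [0.344, -0.07, -0.26, 0, 0.889, 0],
    [0.393, -0.08, -0.297, 0, 1.016, 0],
    [0.442, -0.09, -0.334, 0, 1.143, 0],
    [0.491, -0.097, -0.372, 0, 1.27, 0],
  ],
  jaw=1,
  force=40,
)

```text
time: 2.45
tool_pos: [540.4, 43.0, 401.7]
tcp_rot: [-89.9, 0.0, -93.2]
ft_force: [1.3, 0.7, -0.9]
finger_gap: 0.1
```

Run:
```python
from h import *
s=r.sense(); print(s["time"],s["tool_pos"],s["tcp_rot"],s["ft_force"],s["qd"].round(2),s["finger_gap"])
c="wrist"; cm=r.camera_model(c);im=r.snapshot(c); save(c+"1",im);print(cm["intrinsics"],np.round(cm["cam_to_world"],3).tolist())
zz=dict(pliers=0,valve=44,fixed_end=60,handle_end=60,rest_centre=44,release_tail=60,lever_grip=94.5)
for t in zz:
        d=r.spot_point(c,t); print(c,t,[(np.round(x["position"]).tolist(),round(x["conf"],2),atz(c,x["position"],zz[t],cm).round(1)) for x in d[:3]])
```

```text
2.45 [540.364183    42.96595724 401.72214305] [-8.99269903e+01  1.38724686e-02 -9.31650697e+01] [ 1.30152323  0.70183773 -0.85795962] [-46.41  32.69 -36.35   0.29   3.84  11.45] 0.14789729952703953
[[386.6000984    0.         320.25795492]
 [  0.         386.6000984  239.63817129]
 [  0.           0.           1.        ]] [[0.998, -0.054, -0.015, 545.582], [-0.056, -0.949, -0.31, 122.721], [0.002, 0.31, -0.951, 471.78], [0.0, 0.0, 0.0, 1.0]]
wrist pliers [([340.0, 199.0], 0.7, array([566. ,  20.4,   0. ]))]
wrist valve [([347.0, 129.0], 0.82, array([574.2, 105.2,  44. ])), ([185.0, 276.0], 0.67, array([373. , -53.2,  44. ]))]
wrist fixed_end [([352.0, 322.0], 0.92, array([ 571.7, -117.5,   60. ]))]
wrist handle_end [([278.0, 311.0], 0.62, array([483. , -98.8,  60. ]))]
wrist rest_centre []
wrist release_tail [([282.0, 337.0], 0.6, array([ 484.5, -134.2,   60. ]))]
wrist lever_grip [([177.0, 241.0], 0.72, array([392. ,   6.4,  94.5]))]
```

```bash
ls -t pics
```

```text
wrist1.png
wrist0.png
side0.png
scene0.png
```

Run:
```python
from h import *
c="wrist"; cm=r.camera_model(c);im=r.snapshot(c); save("wrist2",im[100:400,120:520].repeat(2,0).repeat(2,1))
s=r.sense(); print(s["time"],s["tool_pos"],s["tcp_rot"],s["ft_force"],s["qd"].round(2))
cm=r.camera_model(c);im=r.snapshot(c); save("wrist2",cv2.resize(im[60:360,160:560],(800,600),interpolation=cv2.INTER_CUBIC));np.save("cm2.npy",cm,allow_pickle=True)
zz=dict(pliers=0,valve=44,fixed_end=60,handle_end=60,rest_centre=44,release_tail=60,lever_grip=94.5)
for t in zz:
        d=r.spot_point(c,t); print(c,t,[(np.round(x["position"],1).tolist(),round(x["conf"],2),atz(c,x["position"],zz[t],cm).round(1)) for x in d[:3]])
```

```text
2.9 [538.99129989  46.0963188  400.95290712] [-8.99959655e+01  9.58550168e-03 -9.27909682e+01] [-0.11898585  0.50104239 -0.03263748] [ 0.08 -0.05 -0.08 -0.05 -0.02  0.01]
wrist pliers [([344.2, 201.9], 0.62, array([568.7,  20. ,   0. ]))]
wrist valve [([188.1, 278.8], 0.66, array([375.5, -55.2,  44. ])), ([349.6, 133.3], 0.61, array([574.5, 104.4,  44. ])), ([471.8, 381.3], 0.47, array([ 729.5, -222.2,   44. ]))]
wrist fixed_end [([354.1, 321.5], 0.79, array([ 573.1, -113.8,   60. ]))]
wrist handle_end [([276.0, 313.5], 0.75, array([480.1, -98.3,  60. ]))]
wrist rest_centre []
wrist release_tail [([283.6, 338.8], 0.67, array([ 486.4, -133.5,   60. ]))]
wrist lever_grip [([379.3, 62.8], 0.97, array([599.2, 167.1,  94.5])), ([177.8, 244.6], 0.89, array([390.8,   5. ,  94.5]))]
```

View pics/wrist2.png

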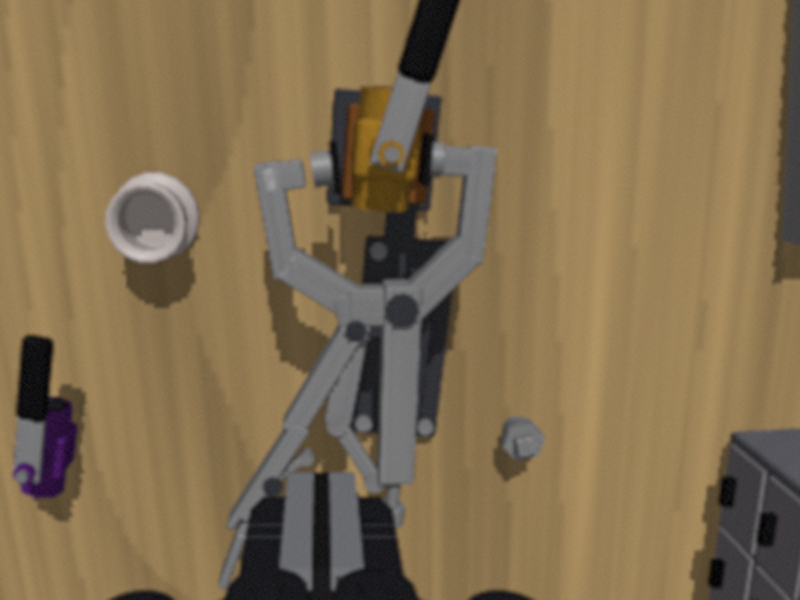

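Run:
```python
from h import *
cm=np.load("cm2.npy",allow_pickle=True).item()
f=lambda p,z: atz("wrist",(p[0]/2+160,p[1]/2+60),z,cm).round(1)
for n,p,z in [("L0",(381,480),70),("L1",(386,290),70),("R0",(412,480),70),("R1",(416,300),70),("screwend",(396,523),60),("pivot",(401,311),70),("fixpad L",(430,155),60),("jawtip R",(492,150),67),("movjaw outer",(258,165),67),("hand end outer",(231,522),70),("tail tip",(222,582),69),("stem",(391,153),82),("gripbase",(417,75),95),("gripend",(445,-10),95)]: print(n,f(p,z))
# fit pose
L={'f':(19,-134),'h':(-75,-131),'r':(0,78)}
W=[('f',(573,-113.8)),('h',(480.1,-98.3)),('h',(485,-95)),('r',(568,93)),('f',(572,-106)),('r',(575,100)),('h',(475,-101))]
A=np.array([L[k] for k,_ in W],float);B=np.array([w for _,w in W])
a=A-A.mean(0);b=B-B.mean(0);th=np.arctan2((a[:,0]*b[:,1]-a[:,1]*b[:,0]).sum(),(a*b).sum());Rm=np.array([[np.cos(th),-np.sin(th)],[np.sin(th),np.cos(th)]])
t=B.mean(0)-Rm@A.mean(0);print(np.degrees(th),t);print((A@Rm.T+t-B).round(1))
```

```text
L0 [568.8 -79.7  70. ]
L1 [574.2  31.9  70. ]
R0 [586.6 -80.6  70. ]
R1 [590.1  25.7  70. ]
screwend [ 577.8 -114.    60. ]
pivot [582.  20.  70.]
fixpad L [599.4  99.8  60. ]
jawtip R [629.9 101.2  67. ]
movjaw outer [511.   99.5  67. ]
hand end outer [ 480.2 -102.7   70. ]
tail tip [ 471.  -144.1   69. ]
stem [577.4 103.   82. ]
gripbase [589. 138.  95.]
gripend [602.  173.4  95. ]
-5.233597678941149 [565.76925223  23.53388612]
[[-0.5  2.2]
 [-1.  -1.8]
 [-5.9 -5.1]
 [ 4.9  8.2]
 [ 0.5 -5.6]
 [-2.1  1.2]
 [ 4.1  0.9]]
```

Emit:
arm_command(
  increments=[
    [0.02, 0.012, 0, 0, 0.011, 0],
    [0.04, 0.024, 0, 0, 0.022, 0],
    [0.065, 0.038, -0.001, 0, 0.035, 0],
    [0.09, 0.052, -0.002, 0, 0.047, 0],
    [0.11, 0.062, -0.003, 0, 0.058, 0],
    [0.126, 0.071, -0.003, 0, 0.065, 0],
    [0.126, 0.071, -0.003, 0, 0.065, 0],
    [0.126, 0.071, -0.003, 0, 0.065, 0],
    [0.126, 0.071, -0.003, 0, 0.065, 0],
    [0.126, 0.071, -0.003, 0, 0.065, 0],
  ],
)

```text
time: 4.55
tool_pos: [530.3, -80.2, 330.3]
tcp_rot: [-90.0, 0.0, -96.6]
ft_force: [-0.2, 1.0, 0.3]
finger_gap: 0.0
```

Run:
```python
from h import *
c="wrist"
s=r.sense(); print(s["time"],s["tool_pos"],s["tcp_rot"],s["ft_force"],s["qd"].round(2))
cm=r.camera_model(c);im=r.snapshot(c); save("wrist3",im);np.save("cm3.npy",cm,allow_pickle=True)
zz=dict(pliers=0,fixed_end=60,handle_end=60,release_tail=60)
for t in zz:
        d=r.spot_point(c,t); print(c,t,[(np.round(x["position"],1).tolist(),round(x["conf"],2),atz(c,x["position"],zz[t],cm).round(1)) for x in d[:3]])
```

```text
4.55 [530.29576724 -80.24304361 330.34847885] [-8.99582333e+01  2.94526720e-04 -9.65899843e+01] [-0.19099563  1.04794492  0.34000895] [-0.18  0.06  0.09 -0.07 -0.09 -0.02]
wrist pliers [([347.4, 85.2], 0.86, array([570.1,  22.3,   0. ]))]
wrist fixed_end [([371.3, 236.8], 0.9, array([ 575.2, -114.2,   60. ]))]
wrist handle_end [([266.8, 232.4], 0.59, array([479.9, -98.8,  60. ])), ([445.9, 178.5], 0.54, array([645. , -67.8,  60. ]))]
wrist release_tail [([276.0, 266.2], 0.78, array([ 483.3, -132.9,   60. ]))]
```

View pics/wrist3.png

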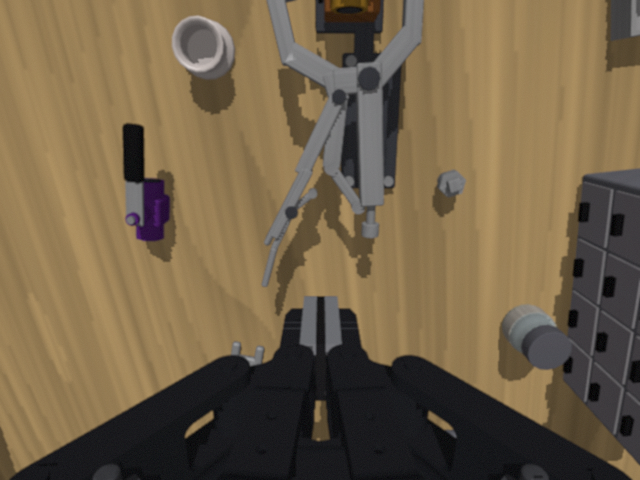

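Emit:
arm_command(
  increments=[
    [0.007, 0.02, -0.03, 0, 0.006, 0],
    [0.015, 0.05, -0.06, 0, 0.012, 0],
    [0.02, 0.09, -0.073, 0, 0.012, 0],
    [0.02, 0.13, -0.073, 0, 0.012, 0],
    [0.02, 0.165, -0.073, 0, 0.012, 0],
    [0.02, 0.19, -0.073, 0, 0.012, 0],
    [0.02, 0.208, -0.073, 0, 0.012, 0],
    [0.02, 0.208, -0.073, 0, 0.012, 0],
    [0.02, 0.208, -0.073, 0, 0.012, 0],
    [0.02, 0.208, -0.073, 0, 0.012, 0],
  ],
)

```text
time: 6.05
tool_pos: [456.0, -92.5, 123.1]
tcp_rot: [-89.9, -0.0, -97.3]
ft_force: [0.3, -0.3, 0.6]
finger_gap: 0.0
```

Run:
```python
from h import *
c="wrist"
s=r.sense(); print(s["time"],s["tool_pos"],s["tcp_rot"],s["ft_force"],r.finger_overhang)
im=r.snapshot(c); a=im[200:480,120:520]
b=r.snapshot("side"); b=b[230:350,270:430]
save("w4",np.vstack([cv2.resize(a,(400,280)),cv2.resize(b,(400,300))]))
```

```text
6.05 [456.01357702 -92.47487489 123.11531223] [-8.98848016e+01 -2.00941029e-02 -9.73328580e+01] [ 0.30822602 -0.3481502   0.61175983] 72.6
```

View pics/w4.png

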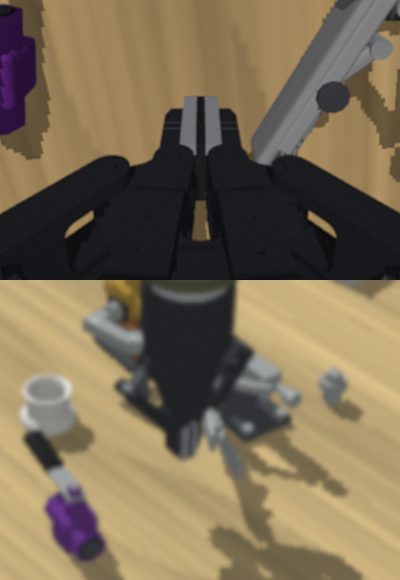

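Emit:
arm_command(
  increments=[
    [0, 0, 0.003, 0, 0, 0],
    [0, 0, 0.006, 0, 0, 0],
    [0, 0, 0.009, 0, 0, 0],
    [0, 0, 0.012, 0, 0, 0],
    [0, 0, 0.015, 0, 0, 0],
    [0.001, 0, 0.017, 0, 0, 0],
    [0.001, 0, 0.019, 0, 0, 0],
    [0.001, 0, 0.021, 0, 0, 0],
    [0.002, 0, 0.023, 0, 0, 0],
    [0.002, 0, 0.025, 0, 0, 0],
  ],
)

```text
time: 7.4
tool_pos: [479.6, -97.4, 121.7]
tcp_rot: [-90.0, 0.0, -97.3]
ft_force: [-4.8, 0.3, -2.0]
finger_gap: -0.4
```

```bash
cat >> h.py <<'E'
TH=np.radians(-7.3); O=np.array([572.3,21.3]); RM=np.array([[np.cos(TH),-np.sin(TH)],[np.sin(TH),np.cos(TH)]])
def loc(p): return RM.T@(np.array(p[:2])-O)
def st():
    s=r.sense(); print(round(s["time"],2),"tcp",s["tool_pos"].round(1),"loc",loc(s["tool_pos"]).round(1),"yaw",s["tcp_rot"].round(1),"F",s["ft_force"].round(2),"Floc",(RM.T@s["ft_force"][:2]).round(2),"gap",round(s["finger_gap"],1)); return s
E
python3 - <<'E'
from h import *
st(); b=r.snapshot("scene"); b=b[170:300,200:400]
save("s5",cv2.resize(b,(800,520)))
E
```

```text
7.4 tcp [479.6 -97.4 121.7] loc [ -76.8 -129.5] yaw [-90.    0.  -97.3] F [-4.76  0.3  -2.02] Floc [-4.76 -0.31] gap -0.4
```

View pics/s5.png

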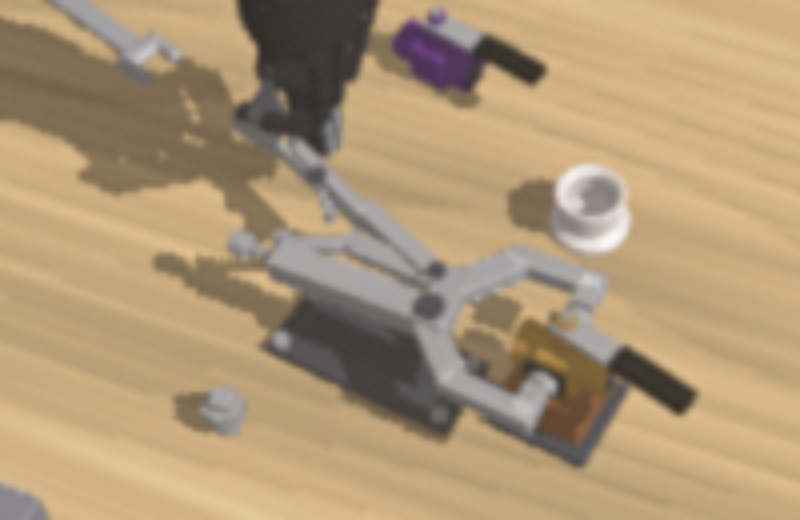

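Emit:
arm_command(
  increments=[
    [0, 0, 0.002, 0, 0, 0],
    [0.001, 0, 0.004, 0, 0, 0],
    [0.001, 0, 0.006, 0, 0, 0],
    [0.002, 0, 0.008, 0, 0, 0],
    [0.002, 0, 0.01, 0, 0, 0],
    [0.002, 0, 0.012, 0, 0, 0],
    [0.003, 0, 0.014, 0, 0, 0],
    [0.003, 0, 0.016, 0, 0, 0],
    [0.003, 0, 0.018, 0, 0, 0],
    [0.003, 0, 0.02, 0, 0, 0],
  ],
)

```text
time: 8.7
tool_pos: [498.7, -103.3, 121.6]
tcp_rot: [-90.1, -0.0, -97.3]
ft_force: [-5.5, -1.2, 0.3]
finger_gap: 0.3
```

Run:
```python
from h import *
st(); b=r.snapshot("scene"); b=b[170:300,200:400]
save("s6",cv2.resize(b,(800,520)))
```

```text
8.7 tcp [ 498.7 -103.3  121.6] loc [ -57.2 -133. ] yaw [-90.1  -0.  -97.3] F [-5.52 -1.22  0.34] Floc [-5.32 -1.91] gap 0.3
```

View pics/s6.png

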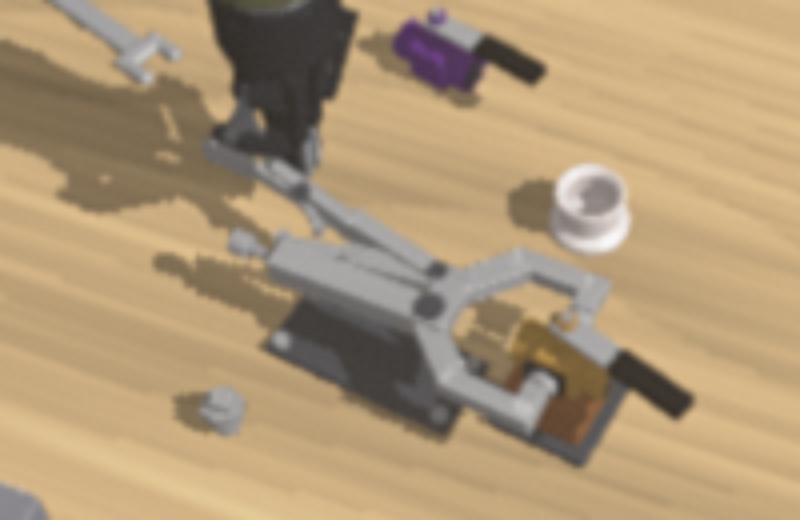

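Emit:
arm_command(
  increments=[
    [0, 0, 0.0015, 0, 0, 0],
    [0.001, 0, 0.003, 0, 0, 0],
    [0.001, 0, 0.0045, 0, 0, 0],
    [0.001, 0, 0.006, 0, 0, 0],
    [0.001, 0, 0.007, 0, 0, 0],
    [0.001, 0, 0.008, 0, 0, 0],
    [0.002, 0, 0.009, 0, 0, 0],
    [0.002, 0, 0.01, 0, 0, 0],
    [0.002, 0, 0.011, 0, 0, 0],
    [0.002, 0, 0.012, 0, 0, 0],
  ],
)

```text
time: 10.0
tool_pos: [511.0, -106.5, 121.9]
tcp_rot: [-90.0, 0.0, -97.3]
ft_force: [0.2, 0.3, 0.7]
finger_gap: 0.4
```

Run:
```python
from h import *
st(); b=r.snapshot("scene"); b=b[170:300,200:400]
save("s7",cv2.resize(b,(800,520)))
```

```text
10.0 tcp [ 511.  -106.5  121.9] loc [ -44.6 -134.5] yaw [-90.    0.  -97.3] F [0.21 0.28 0.65] Floc [0.18 0.31] gap 0.4
```

View pics/s7.png

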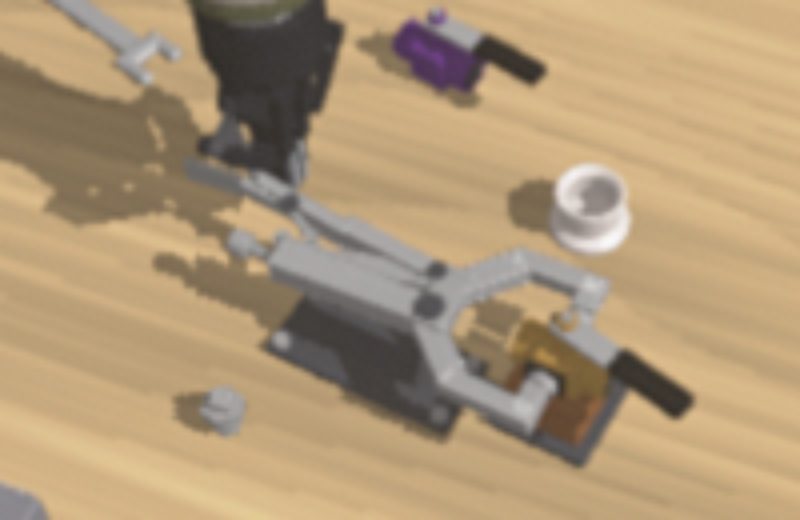

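Emit:
arm_command(
  increments=[
    [0, 0, 0.0005, 0, 0, 0],
    [0, 0, 0.001, 0, 0, 0],
    [0, 0, 0.0015, 0, 0, 0],
    [0, 0, 0.002, 0, 0, 0],
    [0, 0, 0.0022, 0, 0, 0],
    [0, 0, 0.0025, 0, 0, 0],
    [0, 0, 0.0027, 0, 0, 0],
    [0, 0, 0.003, 0, 0, 0],
    [0, 0, 0.003, 0, 0, 0],
    [0, 0, 0.003, 0, 0, 0],
  ],
)

```text
time: 11.3
tool_pos: [512.6, -106.8, 121.6]
tcp_rot: [-90.2, -0.0, -97.3]
ft_force: [-10.0, 0.0, 6.5]
finger_gap: 0.1
```

Run:
```python
from h import *
st()
```

```text
11.3 tcp [ 512.6 -106.8  121.6] loc [ -43.  -134.6] yaw [-90.2  -0.  -97.3] F [-9.99  0.03  6.54] Floc [-9.91 -1.24] gap 0.1
```

Emit:
arm_command(
  increments=[
    [0, 0, -0.015, 0, 0, 0],
    [0, -0.02, -0.025, 0, 0, 0],
    [0, -0.075, -0.025, 0, 0, 0],
    [-0.01, -0.13, -0.02, 0, 0, 0],
    [-0.055, -0.17, -0.01, 0, 0, 0],
    [-0.11, -0.2, 0, 0, 0, 0],
    [-0.165, -0.208, 0.01, 0, 0, 0],
    [-0.215, -0.208, 0.019, 0, 0, 0],
    [-0.221, -0.208, 0.019, 0, 0, 0],
    [-0.221, -0.208, 0.019, 0, 0, 0],
  ],
)

```text
time: 12.55
tool_pos: [560.9, 110.2, 329.6]
tcp_rot: [-90.0, -0.0, -97.3]
ft_force: [-0.3, -0.1, -0.2]
finger_gap: 0.0
```

Run:
```python
from h import *
st(); b=r.snapshot("scene"); b=b[170:300,200:400]
save("s8",cv2.resize(b,(800,520)))
c="wrist"; s=st();print(s["qd"].round(1));cm=r.camera_model(c);im=r.snapshot(c);save("w8",im);np.save("cm8.npy",cm,allow_pickle=True)
for t,z in (("lever_grip",94.5),("valve",44),("handle_end",60),("fixed_end",60),("release_tail",60)):
        d=r.spot_point(c,t); print(c,t,[(np.round(x["position"],1).tolist(),round(x["conf"],2),atz(c,x["position"],z,cm).round(1),loc(atz(c,x["position"],z,cm)).round(1)) for x in d[:2]])
```

```text
12.55 tcp [560.9 110.2 329.6] loc [-22.6  86.8] yaw [-90.   -0.  -97.3] F [-0.27 -0.1  -0.18] Floc [-0.26 -0.13] gap 0.0
12.6 tcp [560.8 109.5 329.7] loc [-22.6  86. ] yaw [-90.   -0.  -97.3] F [-0.05  0.13 -0.34] Floc [-0.06  0.12] gap -0.3
[-1.1 -0.5  0.3  0.   0.2 -0. ]
wrist lever_grip [([363.2, 137.1], 0.94, array([602.5, 167.4,  94.5]), array([ 11.4, 148.8])), ([158.9, 335.9], 0.75, array([401.6,  17. ,  94.5]), array([-168.8,  -26. ]))]
wrist valve [([336.4, 204.8], 0.83, array([576.7, 105.5,  44. ]), array([-6.3, 84.1])), ([171.2, 360.2], 0.55, array([378.7, -42.7,  44. ]), array([-183.9,  -88.1]))]
wrist handle_end []
wrist fixed_end []
wrist release_tail [([333.0, 434.6], 0.65, array([ 542.6, -151. ,   60. ]), array([  -7.6, -174.6]))]
```

View pics/s8.png

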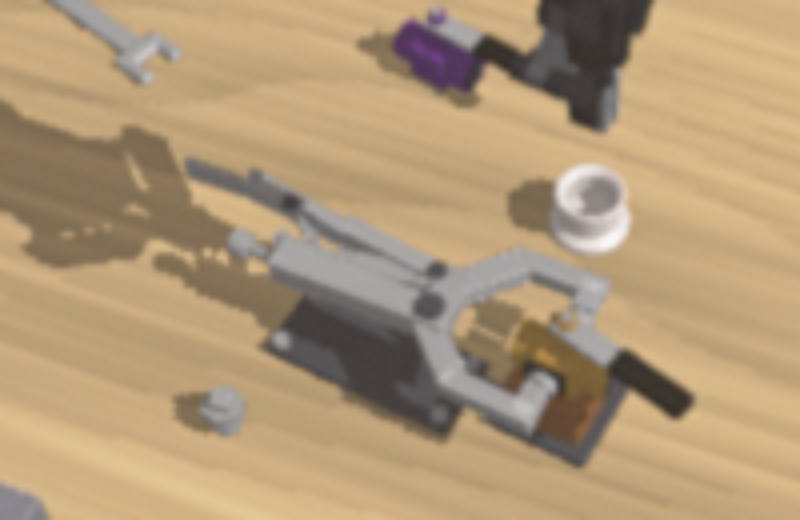

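View pics/w8.png

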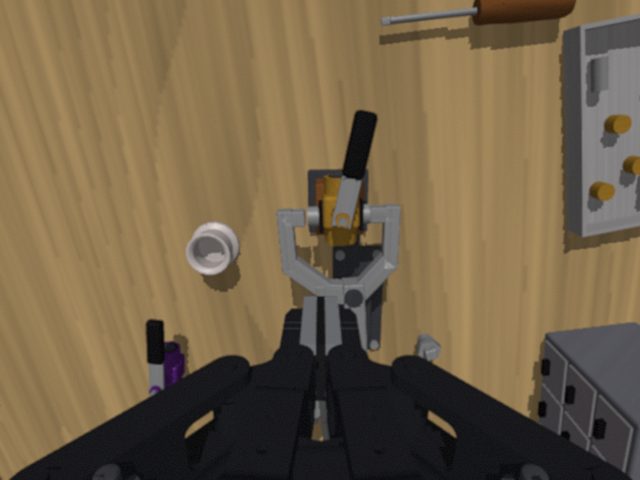

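Run:
```python
from h import *
cm=np.load("cm8.npy",allow_pickle=True).item()
for n,p,z in [("stem",(342,219),90),("gripend",(367,112),100),("gripbase L",(344,176),97),("gripbase R",(366,180),97),("fixpad in",(361,214),67),("movpad in",(320,217),67),("movjaw out",(279,212),67),("fixjaw out",(399,208),67),("pivot",(354,298),70)]:
    q=atz("wrist",p,z,cm); print(n,q.round(1),loc(q).round(1))
```

```text
stem [579.3 103.7  90. ] [-3.5 82.6]
gripend [606.5 185.4 100. ] [ 13.1 167.1]
gripbase L [584.6 140.   97. ] [ -2.9 119.3]
gripbase R [601.3 134.7  97. ] [ 14.4 116.2]
fixpad in [597.1  99.8  67. ] [14.6 81. ]
movpad in [560.7 101.7  67. ] [-21.8  78.3]
movjaw out [525.3 110.9  67. ] [-58.1  82.9]
fixjaw out [630.9 100.9  67. ] [48.  86.4]
pivot [582.5  20.   70. ] [10.2  0.1]
```

Emit:
arm_command(
  increments=[
    [-0.035, 0.01, 0, 0, 0.07, 0],
    [-0.07, 0.03, -0.001, 0, 0.15, 0],
    [-0.079, 0.07, -0.001, 0, 0.222, 0],
    [-0.079, 0.11, -0.001, 0, 0.222, 0],
    [-0.079, 0.14, -0.001, 0, 0.222, 0],
    [-0.079, 0.16, -0.001, 0, 0.222, 0],
    [-0.079, 0.174, -0.001, 0, 0.222, 0],
    [-0.079, 0.174, -0.001, 0, 0.222, 0],
    [-0.079, 0.174, -0.001, 0, 0.222, 0],
    [-0.079, 0.174, -0.001, 0, 0.222, 0],
  ],
)

```text
time: 14.15
tool_pos: [570.8, 188.6, 157.3]
tcp_rot: [-89.9, 0.1, -110.1]
ft_force: [-0.3, 0.6, 0.5]
finger_gap: -0.3
```

Run:
```python
from h import *
s=st(); print(s["joint_pos"].round(0)); c="wrist"; cm=r.camera_model(c);im=r.snapshot(c);save("w9",im);np.save("cm9.npy",cm,allow_pickle=True)
```

```text
14.15 tcp [570.8 188.6 157.3] loc [-22.8 165.7] yaw [-8.990e+01  1.000e-01 -1.101e+02] F [-0.32  0.59  0.51] Floc [-0.39  0.54] gap -0.3
[13. 14. 94. -0. 72. 33.]
```

View pics/w9.png

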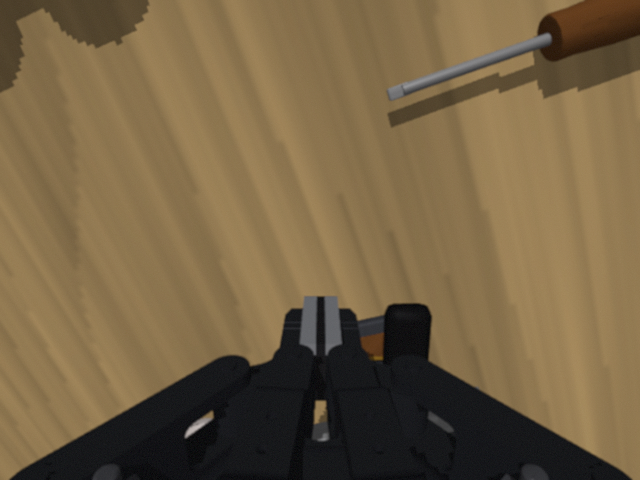

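```bash
cat > plan.py <<'E'
import sys,json; import numpy as np
S=np.array([579.5,103.5]);RAD=76;D=23
def pose(a,d=D):
    t=np.radians(a);u=np.array([np.cos(t),np.sin(t)]);n=np.array([-u[1],u[0]])
    return S+RAD*u+d*n, a-180
# usage: plan a_from(or x,y,yaw) list-of-a ; rows relative to commanded pose
def rows(p0,yaw0,As,dz=0):
    y=np.radians(yaw0);X=np.array([np.cos(y),np.sin(y)]);Z=np.array([-np.sin(y),np.cos(y)])
    out=[]
    for a in As:
        p,w=pose(a);v=(p-p0)/1000
        out.append([round(float(v@X),4),dz,round(float(v@Z),4),0,round(float(-np.radians(w-yaw0)),4),0])
    print(json.dumps(out))
E
python3 - <<'E'
from plan import *
rows(np.array([570.8,188.6]),-110.1,[80,79,78,77,76,75,74,73,72,71])
p,w=pose(71)
rows(p,w,[70.5,70,69.5,69,68.5,68,67.5,67,66.5,66])
p,w=pose(66)
rows(p,w,[65.5,65,64.5,64,63.5,63,62.5,62,61.5,61])
E
```

```text
[[0.0061, 0, 0.0014, 0, -0.1763, 0], [0.0055, 0, 0.0027, 0, -0.1588, 0], [0.0049, 0, 0.0039, 0, -0.1414, 0], [0.0044, 0, 0.0052, 0, -0.1239, 0], [0.0038, 0, 0.0065, 0, -0.1065, 0], [0.0033, 0, 0.0078, 0, -0.089, 0], [0.0028, 0, 0.009, 0, -0.0716, 0], [0.0023, 0, 0.0103, 0, -0.0541, 0], [0.0018, 0, 0.0116, 0, -0.0367, 0], [0.0014, 0, 0.013, 0, -0.0192, 0]]
[[-0.0002, 0, 0.0007, 0, 0.0087, 0], [-0.0004, 0, 0.0013, 0, 0.0175, 0], [-0.0006, 0, 0.002, 0, 0.0262, 0], [-0.0008, 0, 0.0027, 0, 0.0349, 0], [-0.0009, 0, 0.0033, 0, 0.0436, 0], [-0.0011, 0, 0.004, 0, 0.0524, 0], [-0.0013, 0, 0.0047, 0, 0.0611, 0], [-0.0014, 0, 0.0054, 0, 0.0698, 0], [-0.0016, 0, 0.006, 0, 0.0785, 0], [-0.0017, 0, 0.0067, 0, 0.0873, 0]]
[[-0.0002, 0, 0.0007, 0, 0.0087, 0], [-0.0004, 0, 0.0013, 0, 0.0175, 0], [-0.0006, 0, 0.002, 0, 0.0262, 0], [-0.0008, 0, 0.0027, 0, 0.0349, 0], [-0.0009, 0, 0.0033, 0, 0.0436, 0], [-0.0011, 0, 0.004, 0, 0.0524, 0], [-0.0013, 0, 0.0047, 0, 0.0611, 0], [-0.0014, 0, 0.0054, 0, 0.0698, 0], [-0.0016, 0, 0.006, 0, 0.0785, 0], [-0.0017, 0, 0.0067, 0, 0.0873, 0]]
```

Emit:
arm_command(
  increments=[
    [0, 0, 0.0015, 0, 0, 0],
    [0, 0, 0.003, 0, 0, 0],
    [0.0005, 0, 0.0045, 0, -0.005, 0],
    [0.0005, 0, 0.006, 0, -0.005, 0],
    [0.0005, 0, 0.0075, 0, -0.01, 0],
    [0.001, 0, 0.009, 0, -0.01, 0],
    [0.001, 0, 0.0105, 0, -0.015, 0],
    [0.0014, 0, 0.012, 0, -0.0192, 0],
    [0.0014, 0, 0.013, 0, -0.0192, 0],
    [0.0014, 0, 0.013, 0, -0.0192, 0],
  ],
)

```text
time: 15.45
tool_pos: [581.8, 182.6, 155.8]
tcp_rot: [-90.0, -0.0, -109.0]
ft_force: [0.2, -0.7, 0.3]
finger_gap: 0.0
```

Run:
```python
from h import *
s=st(); c="wrist"; im=r.snapshot(c);save("w10",im[260:400,220:480])
```

```text
15.45 tcp [581.8 182.6 155.8] loc [-11.1 161.2] yaw [ -90.   -0. -109.] F [ 0.22 -0.66  0.29] Floc [ 0.3  -0.62] gap 0.0
```

View pics/w10.png

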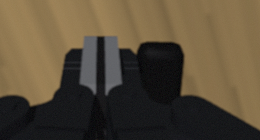

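Emit:
arm_command(
  increments=[
    [-0.0002, 0, 0.0007, 0, 0.0087, 0],
    [-0.0004, 0, 0.0013, 0, 0.0175, 0],
    [-0.0006, 0, 0.002, 0, 0.0262, 0],
    [-0.0008, 0, 0.0027, 0, 0.0349, 0],
    [-0.0009, 0, 0.0033, 0, 0.0436, 0],
    [-0.0011, 0, 0.004, 0, 0.0524, 0],
    [-0.0013, 0, 0.0047, 0, 0.0611, 0],
    [-0.0014, 0, 0.0054, 0, 0.0698, 0],
    [-0.0016, 0, 0.006, 0, 0.0785, 0],
    [-0.0017, 0, 0.0067, 0, 0.0873, 0],
  ],
)

```text
time: 16.75
tool_pos: [588.7, 182.1, 155.9]
tcp_rot: [-90.0, 0.0, -114.0]
ft_force: [-0.5, -0.3, 0.8]
finger_gap: 0.5
```

Run:
```python
from h import *
s=st()
```

```text
16.75 tcp [588.7 182.1 155.9] loc [ -4.2 161.5] yaw [ -90.    0. -114.] F [-0.46 -0.32  0.76] Floc [-0.42 -0.38] gap 0.5
```

Emit:
arm_command(
  increments=[
    [-0.0002, 0, 0.0007, 0, 0.0087, 0],
    [-0.0004, 0, 0.0013, 0, 0.0175, 0],
    [-0.0006, 0, 0.002, 0, 0.0262, 0],
    [-0.0008, 0, 0.0027, 0, 0.0349, 0],
    [-0.0009, 0, 0.0033, 0, 0.0436, 0],
    [-0.0011, 0, 0.004, 0, 0.0524, 0],
    [-0.0013, 0, 0.0047, 0, 0.0611, 0],
    [-0.0014, 0, 0.0054, 0, 0.0698, 0],
    [-0.0016, 0, 0.006, 0, 0.0785, 0],
    [-0.0017, 0, 0.0067, 0, 0.0873, 0],
  ],
)

```text
time: 18.0
tool_pos: [594.5, 181.4, 155.5]
tcp_rot: [-90.1, -0.0, -119.0]
ft_force: [-7.9, 3.3, 1.9]
finger_gap: -0.6
```

Run:
```python
from h import *
from plan import *
s=st();print(pose(61))
c="wrist"; im=r.snapshot(c);save("w11",im[260:400,220:480])
```

```text
18.0 tcp [594.5 181.4 155.5] loc [  1.7 161.6] yaw [ -90.1   -0.  -119. ] F [-7.88  3.29  1.9 ] Floc [-8.23  2.26] gap -0.6
(array([596.22927787, 181.12171901]), -119)
```

View pics/w11.png

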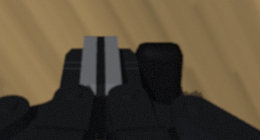

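Run:
```python
from plan import *
p,w=pose(61); rows(p,w,np.linspace(58.2,33,10))
```

```text
[[-0.001, 0, 0.0037, 0, 0.0489, 0], [-0.0019, 0, 0.0075, 0, 0.0977, 0], [-0.0025, 0, 0.0113, 0, 0.1466, 0], [-0.003, 0, 0.0152, 0, 0.1955, 0], [-0.0033, 0, 0.0191, 0, 0.2443, 0], [-0.0034, 0, 0.0229, 0, 0.2932, 0], [-0.0033, 0, 0.0268, 0, 0.3421, 0], [-0.003, 0, 0.0307, 0, 0.391, 0], [-0.0026, 0, 0.0345, 0, 0.4398, 0], [-0.0019, 0, 0.0384, 0, 0.4887, 0]]
```

Emit:
arm_command(
  increments=[
    [-0.001, 0, 0.0037, 0, 0.0489, 0],
    [-0.0019, 0, 0.0075, 0, 0.0977, 0],
    [-0.0025, 0, 0.0113, 0, 0.1466, 0],
    [-0.003, 0, 0.0152, 0, 0.1955, 0],
    [-0.0033, 0, 0.0191, 0, 0.2443, 0],
    [-0.0034, 0, 0.0229, 0, 0.2932, 0],
    [-0.0033, 0, 0.0268, 0, 0.3421, 0],
    [-0.003, 0, 0.0307, 0, 0.391, 0],
    [-0.0026, 0, 0.0345, 0, 0.4398, 0],
    [-0.0019, 0, 0.0384, 0, 0.4887, 0],
  ],
)

```text
time: 19.3
tool_pos: [628.8, 165.0, 155.3]
tcp_rot: [-90.2, -0.1, -147.0]
ft_force: [-7.6, 5.1, 0.9]
finger_gap: -0.0
```

Run:
```python
from h import *
from plan import *
s=st();p,w=pose(33);print(p)
rows(p,w,np.linspace(30.2,5,10))
b=r.snapshot("scene"); b=b[170:300,250:450]
save("s12",cv2.resize(b,(800,520)))
```

```text
19.3 tcp [628.8 165.  155.3] loc [ 37.7 149.7] yaw [-9.02e+01 -1.00e-01 -1.47e+02] F [-7.62  5.14  0.94] Floc [-8.22  4.13] gap -0.0
[630.71226536 164.18198972]
[[-0.001, 0, 0.0037, 0, 0.0489, 0], [-0.0019, 0, 0.0075, 0, 0.0977, 0], [-0.0025, 0, 0.0113, 0, 0.1466, 0], [-0.003, 0, 0.0152, 0, 0.1955, 0], [-0.0033, 0, 0.0191, 0, 0.2443, 0], [-0.0034, 0, 0.0229, 0, 0.2932, 0], [-0.0033, 0, 0.0268, 0, 0.3421, 0], [-0.003, 0, 0.0307, 0, 0.391, 0], [-0.0026, 0, 0.0345, 0, 0.4398, 0], [-0.0019, 0, 0.0384, 0, 0.4887, 0]]
```

View pics/s12.png

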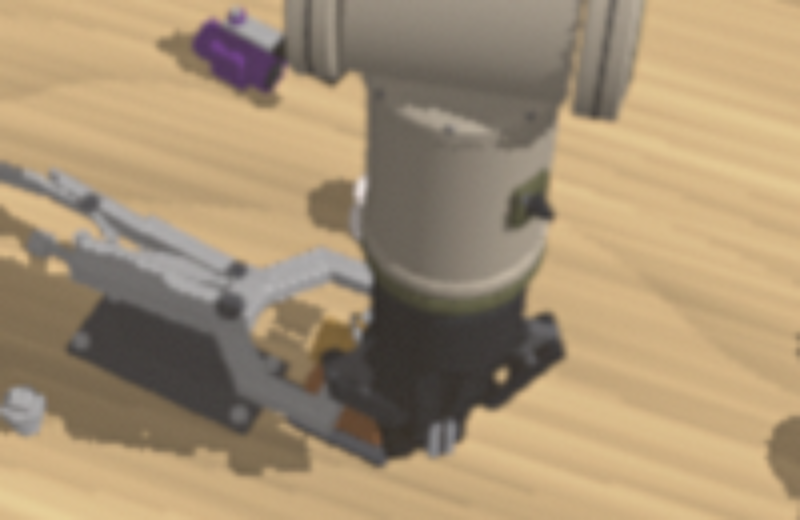

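Force plateau about 9 N, pliers still locked. The same rows again take it to a=5.

Emit:
arm_command(
  increments=[
    [-0.001, 0, 0.0037, 0, 0.0489, 0],
    [-0.0019, 0, 0.0075, 0, 0.0977, 0],
    [-0.0025, 0, 0.0113, 0, 0.1466, 0],
    [-0.003, 0, 0.0152, 0, 0.1955, 0],
    [-0.0033, 0, 0.0191, 0, 0.2443, 0],
    [-0.0034, 0, 0.0229, 0, 0.2932, 0],
    [-0.0033, 0, 0.0268, 0, 0.3421, 0],
    [-0.003, 0, 0.0307, 0, 0.391, 0],
    [-0.0026, 0, 0.0345, 0, 0.4398, 0],
    [-0.0019, 0, 0.0384, 0, 0.4887, 0],
  ],
)

```text
time: 20.6
tool_pos: [651.4, 134.4, 155.3]
tcp_rot: [-90.1, -0.1, -175.0]
ft_force: [-7.8, 8.1, 1.5]
finger_gap: -0.1
```

Run:
```python
from h import *
from plan import *
s=st();p,w=pose(5);print(p,s["joint_pos"].round())
rows(p,w,np.linspace(3,-17,10))
im=r.snapshot("wrist");save("w13",im)
```

```text
20.6 tcp [651.4 134.4 155.3] loc [ 64.1 122.2] yaw [-9.01e+01 -1.00e-01 -1.75e+02] F [-7.79  8.06  1.51] Floc [-8.76  7.  ] gap -0.1
[653.20621497 133.0363145 ] [ 7. 24. 82.  0. 74. 92.]
[[-0.0008, 0, 0.0027, 0, 0.0349, 0], [-0.0015, 0, 0.0057, 0, 0.0737, 0], [-0.0021, 0, 0.0087, 0, 0.1125, 0], [-0.0026, 0, 0.0117, 0, 0.1513, 0], [-0.003, 0, 0.0148, 0, 0.19, 0], [-0.0032, 0, 0.0178, 0, 0.2288, 0], [-0.0034, 0, 0.0209, 0, 0.2676, 0], [-0.0034, 0, 0.024, 0, 0.3064, 0], [-0.0033, 0, 0.0271, 0, 0.3452, 0], [-0.0031, 0, 0.0301, 0, 0.384, 0]]
```

View pics/w13.png

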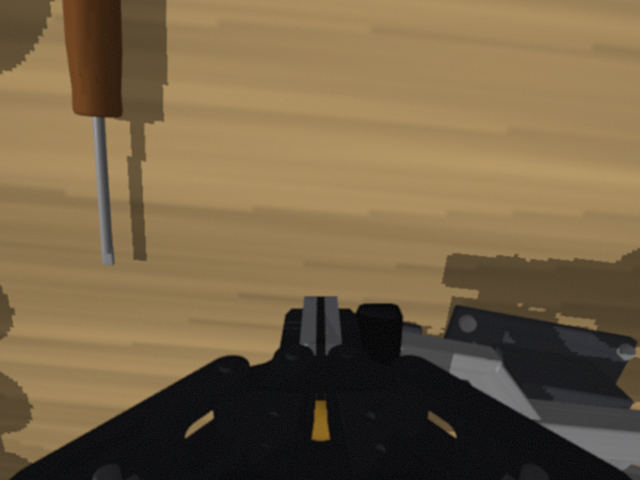

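```bash
python3 - <<'E'
import plan
from plan import *
p,w=pose(5)
plan.S[:]=[577.3,103.5]
rows(p,w,np.linspace(3.5,-15,10))
E
sed -i 's/579.5,103.5/577.3,103.5/' plan.py
```

```text
[[0.0016, 0, 0.0018, 0, 0.0262, 0], [0.0009, 0, 0.0046, 0, 0.0621, 0], [0.0003, 0, 0.0073, 0, 0.0979, 0], [-0.0002, 0, 0.0102, 0, 0.1338, 0], [-0.0006, 0, 0.013, 0, 0.1697, 0], [-0.0009, 0, 0.0158, 0, 0.2056, 0], [-0.0011, 0, 0.0186, 0, 0.2414, 0], [-0.0012, 0, 0.0215, 0, 0.2773, 0], [-0.0012, 0, 0.0243, 0, 0.3132, 0], [-0.0011, 0, 0.0272, 0, 0.3491, 0]]
```

Emit:
arm_command(
  increments=[
    [0.0016, 0, 0.0018, 0, 0.0262, 0],
    [0.0009, 0, 0.0046, 0, 0.0621, 0],
    [0.0003, 0, 0.0073, 0, 0.0979, 0],
    [-0.0002, 0, 0.0102, 0, 0.1338, 0],
    [-0.0006, 0, 0.013, 0, 0.1697, 0],
    [-0.0009, 0, 0.0158, 0, 0.2056, 0],
    [-0.0011, 0, 0.0186, 0, 0.2414, 0],
    [-0.0012, 0, 0.0215, 0, 0.2773, 0],
    [-0.0012, 0, 0.0243, 0, 0.3132, 0],
    [-0.0011, 0, 0.0272, 0, 0.3491, 0],
  ],
)

```text
time: 21.9
tool_pos: [656.6, 107.6, 156.3]
tcp_rot: [-90.2, 0.1, 165.0]
ft_force: [1.8, 8.9, -1.2]
finger_gap: -0.2
```

```bash
cat >> h.py <<'E'
def tr(a):
    s=st();t=np.radians(a);u=np.array([np.cos(t),np.sin(t)]);n=np.array([-u[1],u[0]]);f=s["ft_force"][:2];print("rad",(f@u).round(2),"tan",(f@n).round(2),"tot",np.linalg.norm(s["ft_force"]).round(2))
    from plan import pose
    p,w=pose(a);e=s["tool_pos"][:2]-p;print("err rad",(e@u).round(2),"tan",(e@n).round(2))
E
python3 - <<'E'
from h import *
from plan import *
tr(-15);p,w=pose(-15)
rows(p,w,np.linspace(-15.6,-21,10))
E
```

```text
21.9 tcp [656.6 107.6 156.3] loc [72.6 96.3] yaw [-9.02e+01  1.00e-01  1.65e+02] F [ 1.84  8.88 -1.2 ] Floc [0.7  9.04] gap -0.2
rad -0.52 tan 9.05 tot 9.15
err rad -0.47 tan 1.46
[[-0.0002, 0, 0.0008, 0, 0.0105, 0], [-0.0005, 0, 0.0016, 0, 0.0209, 0], [-0.0007, 0, 0.0024, 0, 0.0314, 0], [-0.0009, 0, 0.0032, 0, 0.0419, 0], [-0.0011, 0, 0.004, 0, 0.0524, 0], [-0.0013, 0, 0.0048, 0, 0.0628, 0], [-0.0015, 0, 0.0056, 0, 0.0733, 0], [-0.0017, 0, 0.0064, 0, 0.0838, 0], [-0.0018, 0, 0.0073, 0, 0.0942, 0], [-0.002, 0, 0.0081, 0, 0.1047, 0]]
```

Emit:
arm_command(
  increments=[
    [-0.0002, 0, 0.0008, 0, 0.0105, 0],
    [-0.0005, 0, 0.0016, 0, 0.0209, 0],
    [-0.0007, 0, 0.0024, 0, 0.0314, 0],
    [-0.0009, 0, 0.0032, 0, 0.0419, 0],
    [-0.0011, 0, 0.004, 0, 0.0524, 0],
    [-0.0013, 0, 0.0048, 0, 0.0628, 0],
    [-0.0015, 0, 0.0056, 0, 0.0733, 0],
    [-0.0017, 0, 0.0064, 0, 0.0838, 0],
    [-0.0018, 0, 0.0073, 0, 0.0942, 0],
    [-0.002, 0, 0.0081, 0, 0.1047, 0],
  ],
)

```text
time: 23.15
tool_pos: [656.8, 100.4, 156.7]
tcp_rot: [-90.3, 0.1, 159.1]
ft_force: [1.6, 14.5, -1.3]
finger_gap: 0.0
```

Run:
```python
from h import *
from plan import *
tr(-21);p,w=pose(-21)
rows(p,w,[-21.1,-21.2,-21.3,-21.4,-21.5,-21.6,-21.7,-21.8,-21.9,-22])
```

```text
23.15 tcp [656.8 100.4 156.7] loc [73.8 89.2] yaw [-9.030e+01  1.000e-01  1.591e+02] F [ 1.61 14.54 -1.25] Floc [-0.25 14.63] gap 0.0
rad -3.7 tan 14.16 tot 14.69
err rad -0.67 tan 2.6
[[-0.0, 0, 0.0001, 0, 0.0017, 0], [-0.0001, 0, 0.0003, 0, 0.0035, 0], [-0.0001, 0, 0.0004, 0, 0.0052, 0], [-0.0002, 0, 0.0005, 0, 0.007, 0], [-0.0002, 0, 0.0007, 0, 0.0087, 0], [-0.0002, 0, 0.0008, 0, 0.0105, 0], [-0.0003, 0, 0.0009, 0, 0.0122, 0], [-0.0003, 0, 0.0011, 0, 0.014, 0], [-0.0004, 0, 0.0012, 0, 0.0157, 0], [-0.0004, 0, 0.0013, 0, 0.0175, 0]]
```

Emit:
arm_command(
  increments=[
    [0, 0, 0, 0, 0, 0],
    [0, 0, 0.0001, 0, 0, 0],
    [0, 0, 0.0002, 0, 0, 0],
    [0, 0, 0.0003, 0, 0, 0],
    [0, 0, 0.0003, 0, 0, 0],
    [0, 0, 0.0003, 0, 0, 0],
    [0, 0, 0.0003, 0, 0, 0],
    [0, 0, 0.0003, 0, 0, 0],
    [0, 0, 0.0003, 0, 0, 0],
    [0, 0, 0.0003, 0, 0, 0],
  ],
)

```text
time: 24.4
tool_pos: [656.8, 100.3, 156.8]
tcp_rot: [-90.3, 0.1, 159.1]
ft_force: [2.7, 14.0, -1.1]
finger_gap: 0.2
```

Run:
```python
from h import *
tr(-21)
im=r.snapshot("wrist");save("w14",im)
b=r.snapshot("scene")[170:300,200:400];save("s14",cv2.resize(b,(800,520)))
```

```text
24.4 tcp [656.8 100.3 156.8] loc [73.7 89.1] yaw [-9.030e+01  1.000e-01  1.591e+02] F [ 2.75 14.02 -1.13] Floc [ 0.94 14.26] gap 0.2
rad -2.46 tan 14.08 tot 14.33
err rad -0.66 tan 2.47
```

View pics/s14.png

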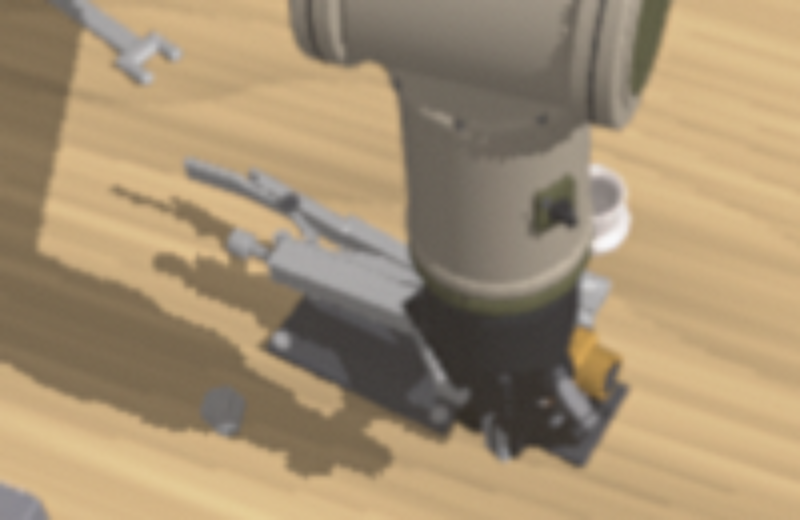

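View pics/w14.png

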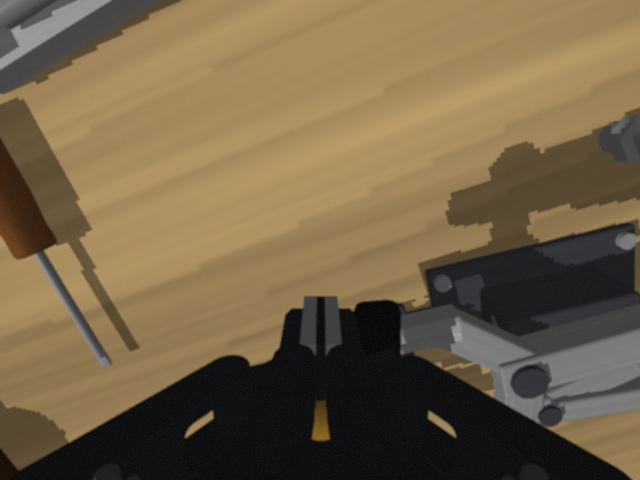

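Emit:
arm_command(
  increments=[
    [0, 0, 0.0001, 0, 0, 0],
    [0, 0, 0.0001, 0, 0.001, 0],
    [0, 0, 0.0002, 0, 0.002, 0],
    [0, 0, 0.0002, 0, 0.003, 0],
    [0, 0, 0.0003, 0, 0.004, 0],
    [0, 0, 0.0003, 0, 0.004, 0],
    [0, 0, 0.0004, 0, 0.005, 0],
    [0, 0, 0.0004, 0, 0.005, 0],
    [0, 0, 0.0005, 0, 0.006, 0],
    [0, 0, 0.0005, 0, 0.006, 0],
  ],
)

```text
time: 25.75
tool_pos: [656.7, 99.8, 156.8]
tcp_rot: [-90.3, 0.1, 158.8]
ft_force: [3.2, 14.1, -0.4]
finger_gap: 0.1
```

Run:
```python
from h import *
tr(-21)
```

```text
25.75 tcp [656.7  99.8 156.8] loc [73.7 88.5] yaw [-9.030e+01  1.000e-01  1.588e+02] F [ 3.21 14.08 -0.42] Floc [ 1.4  14.37] gap 0.1
rad -2.04 tan 14.3 tot 14.45
err rad -0.56 tan 1.95
```

Run:
```python
from h import *
b=r.snapshot("scene")[220:300,280:400];b=cv2.resize(b,(600,400),interpolation=cv2.INTER_CUBIC)
d=r.snapshot("side")[190:290,260:400];save("s15",b);save("d15",cv2.resize(d,(560,400),interpolation=cv2.INTER_CUBIC))
a=cv2.imread("pics/scene0.png")[220:300,280:400];cv2.imwrite("pics/s0c.png",cv2.resize(a,(600,400)))
```

```text
(no output)
```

View pics/s15.png

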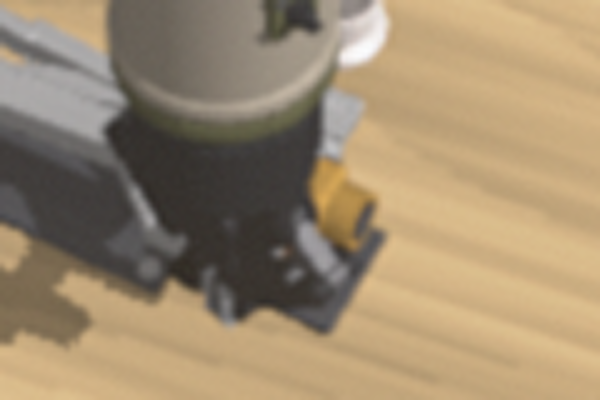

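View pics/d15.png

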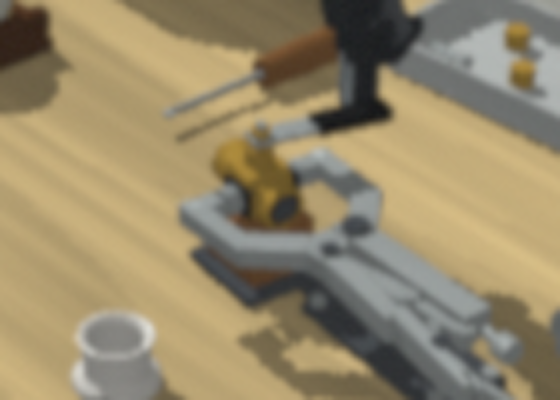

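View pics/s0c.png

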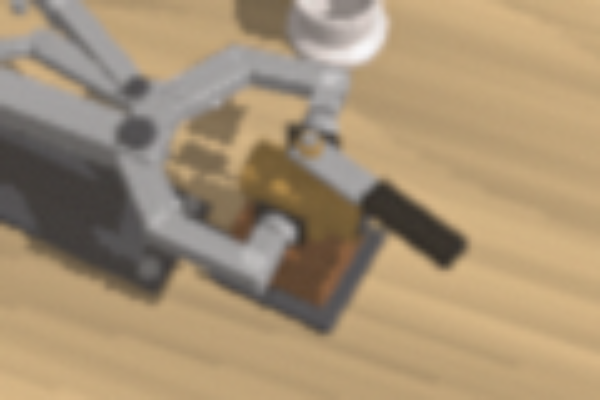

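Run:
```python
from h import *
f=lambda p,z: atz("side",(p[0]/4+260,p[1]/4+190),z)
A,B=f((287,206),60),f((230,152),60); print(A,B,np.degrees(np.arctan2(*(B-A)[1::-1])), loc(A),loc(B))
A,B=f((261,131),92),f((388,110),96);print(A,B,np.degrees(np.arctan2(*(B-A)[1::-1])),loc(A),loc(B))
A,B=f((285,133),92),f((388,112),96);print(A,B,np.degrees(np.arctan2(*(B-A)[1::-1])))
im=cv2.imread("pics/side0.png")[190:290,260:400];cv2.imwrite("pics/d0c.png",cv2.resize(im,(560,400),interpolation=cv2.INTER_CUBIC))
```

```text
[572.84301366  71.62361518  60.        ] [586.11336311 138.41221291  60.        ] 78.76215484183555 [-5.85573823 49.98471205] [ -1.1794194  117.91814272]
[582.41484632 106.36125348  92.        ] [652.50781475  69.99625339  96.        ] -27.420779040947327 [-0.77541503 85.6570236 ] [73.37011532 58.4931177 ]
[591.85722081  95.43473352  92.        ] [650.89823863  68.34100848  96.        ] -24.65023147000325
```

View pics/d0c.png

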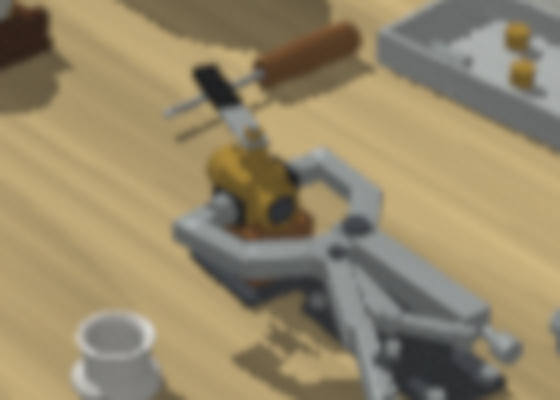

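Emit:
arm_command(
  increments=[
    [0, 0, -0.01, 0, 0, 0],
    [0, 0, -0.025, 0, 0, 0],
    [0, -0.04, -0.025, 0, 0, 0],
    [0, -0.09, -0.025, 0, 0, 0],
    [0.02, -0.13, -0.025, 0, 0, 0],
    [0.04, -0.16, -0.02, 0, 0, 0],
    [0.045, -0.17, -0.02, 0, 0, 0],
    [0.045, -0.17, -0.02, 0, 0, 0],
    [0.045, -0.17, -0.02, 0, 0, 0],
    [0.045, -0.17, -0.02, 0, 0, 0],
  ],
)

```text
time: 27.1
tool_pos: [620.7, 131.4, 323.8]
tcp_rot: [-89.9, -0.1, 158.7]
ft_force: [-0.3, 0.3, -0.6]
finger_gap: -0.0
```

Run:
```python
from h import *
c="wrist"; s=st();cm=r.camera_model(c);im=r.snapshot(c);save("w16",cv2.resize(im[80:380,160:560],(800,600),interpolation=cv2.INTER_CUBIC));np.save("cm16.npy",cm,allow_pickle=True);print(s["qd"].round(1))
for t,z in (("lever_grip",94.5),("valve",44)):
        d=r.spot_point(c,t); print(c,t,[(np.round(x["position"],1).tolist(),round(x["conf"],2),atz(c,x["position"],z,cm).round(1),loc(atz(c,x["position"],z,cm)).round(1)) for x in d[:2]])
```

```text
27.1 tcp [620.7 131.4 323.8] loc [ 34.  115.4] yaw [-8.990e+01 -1.000e-01  1.587e+02] F [-0.25  0.31 -0.63] Floc [-0.29  0.28] gap -0.0
[-0.  -0.3 -0.3  0.1  0.1 -0.1]
wrist lever_grip [([367.5, 174.5], 0.84, array([640.4,  84.8,  94.5]), array([59.5, 71.7])), ([164.3, 150.6], 0.58, array([714.2, 222.8,  94.5]), array([115.1, 217.9]))]
wrist valve [([364.0, 231.9], 0.87, array([580.9, 102.8,  44. ]), array([-1.8, 81.9])), ([558.8, 336.7], 0.86, array([396.6, -51. ,  44. ]), array([-165.1,  -94.1]))]
```

View pics/w16.png

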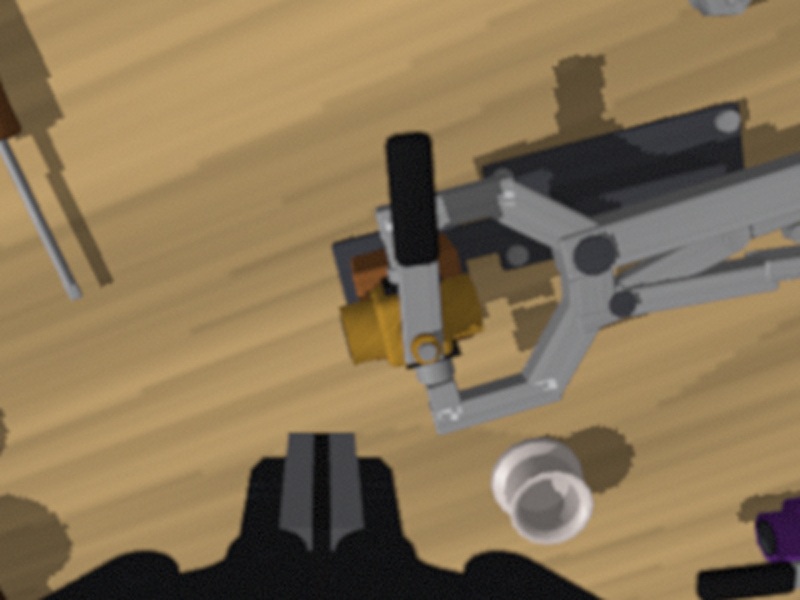

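Run:
```python
from h import *
cm=np.load("cm16.npy",allow_pickle=True).item()
f=lambda p,z: atz("wrist",(p[0]/2+160,p[1]/2+80),z,cm)
def ang(n,a,b,za,zb):
    A,B=f(a,za),f(b,zb);print(n,A.round(1),B.round(1),np.degrees(np.arctan2(*(B-A)[1::-1])).round(1))
ang("lever stem-gripend",(428,349),(409,135),92,100)
ang("grip L edge",(399,262),(388,145),97,97); ang("grip R edge",(437,258),(430,140),97,97)
ang("lever arm L",(406,358),(401,270),90,93);ang("lever arm R",(443,330),(437,265),92,93)
ang("pipe axis",(482,300),(345,335),60,60)
ang("pipe lower edge: R->L",(478,333),(352,363),60,60)
ang("pipe upper edge",(470,277),(342,307),65,65)
ang("rest plate",(478,160),(740,102),0,0);ang("plate side edge near",(505,270),(743,222),0,0)
ang("jaws pads line",(430,370),(385,290),60,60)
ang("mov jaw tip edge",(545,380),(440,410),67,67)
for p,z in (((428,349),92),((428,349),85)): print(f(p,z))
```

```text
lever stem-gripend [575.1 101.5  92. ] [661.2  80.6 100. ] -13.7
grip L edge [616.  100.4  97. ] [660.2  89.   97. ] -14.4
grip R edge [612.1  85.9  97. ] [656.2  73.6  97. ] -15.5
lever arm L [573.9 111.5  90. ] [611.5 100.7  93. ] -16.0
lever arm R [580.8  93.   92. ] [608.2  86.6  93. ] -13.3
pipe axis [575.7  71.1  60. ] [582.6 134.6  60. ] 83.8
pipe lower edge: R->L [561.3  77.6  60. ] [568.6 136.4  60. ] 83.0
pipe upper edge [589.6  73.3  65. ] [597.2 130.7  65. ] 82.4
rest plate [625.   44.8   0. ] [605.2 -85.9   0. ] -98.6
plate side edge near [565.4  49.1   0. ] [544.8 -74.6   0. ] -99.4
jaws pads line [552.1 103.9  60. ] [596.1 110.3  60. ] 8.2
mov jaw tip edge [531.2  56.3  67. ] [534.5 106.   67. ] 86.1
[575.14270316 101.52933116  92.        ]
[572.3340768  101.50486816  85.        ]
```

Emit:
arm_command(
  increments=[
    [-0.03, 0.01, 0.003, 0, -0.05, 0],
    [-0.045, 0.04, 0.004, 0, -0.119, 0],
    [-0.045, 0.08, 0.004, 0, -0.119, 0],
    [-0.045, 0.115, 0.004, 0, -0.119, 0],
    [-0.045, 0.145, 0.004, 0, -0.119, 0],
    [-0.045, 0.16, 0.004, 0, -0.119, 0],
    [-0.045, 0.167, 0.004, 0, -0.119, 0],
    [-0.045, 0.167, 0.004, 0, -0.119, 0],
    [-0.045, 0.167, 0.004, 0, -0.119, 0],
    [-0.045, 0.167, 0.004, 0, -0.119, 0],
  ],
)

```text
time: 28.5
tool_pos: [662.0, 111.7, 160.3]
tcp_rot: [-90.0, 0.1, 165.5]
ft_force: [0.8, 0.2, 0.3]
finger_gap: -0.2
```

```bash
sed -i 's/^S=.*/S=np.array([576.,102.]);RAD=80;D=17.5/' plan.py
python3 - <<'E'
from h import *
from plan import *
s=st();p=s["tool_pos"][:2];w=s["tcp_rot"][2]-360
print(pose(-14.5,30))
rows(p,w,np.linspace(-7,-19.5,10))
E
```

```text
28.5 tcp [662.  111.7 160.3] loc [ 77.5 101.1] yaw [-9.000e+01  1.000e-01  1.655e+02] F [0.78 0.25 0.32] Floc [0.74 0.35] gap -0.2
(array([660.96321135, 111.01402889]), -194.5)
[[0.0038, 0, 0.0031, 0, -0.1306, 0], [0.0031, 0, 0.005, 0, -0.1064, 0], [0.0025, 0, 0.0069, 0, -0.0821, 0], [0.002, 0, 0.0088, 0, -0.0579, 0], [0.0015, 0, 0.0107, 0, -0.0336, 0], [0.001, 0, 0.0126, 0, -0.0094, 0], [0.0006, 0, 0.0146, 0, 0.0149, 0], [0.0002, 0, 0.0165, 0, 0.0391, 0], [-0.0001, 0, 0.0185, 0, 0.0633, 0], [-0.0004, 0, 0.0204, 0, 0.0876, 0]]
```

Emit:
arm_command(
  increments=[
    [0.001, 0, 0.003, 0, 0, 0],
    [0.001, 0, 0.005, 0, 0, 0],
    [0.001, 0, 0.007, 0, 0, 0],
    [0.001, 0, 0.009, 0, 0, 0],
    [0.001, 0, 0.011, 0, 0, 0],
    [0.001, 0, 0.0126, 0, 0, 0],
    [0.0006, 0, 0.0146, 0, 0.0149, 0],
    [0.0002, 0, 0.0165, 0, 0.0391, 0],
    [-0.0001, 0, 0.0185, 0, 0.0633, 0],
    [-0.0004, 0, 0.0204, 0, 0.0876, 0],
  ],
)

```text
time: 29.75
tool_pos: [657.5, 95.2, 159.8]
tcp_rot: [-90.3, 0.1, 160.5]
ft_force: [5.5, 16.9, 0.1]
finger_gap: -0.7
```

Run:
```python
from h import *
from plan import *
tr(-19.5);p,w=pose(-19.5)
rows(p,w,np.linspace(-19.7,-21.5,10))
```

```text
29.75 tcp [657.5  95.2 159.8] loc [75.2 84.1] yaw [-9.030e+01  1.000e-01  1.605e+02] F [ 5.5  16.89  0.11] Floc [ 3.31 17.45] gap -0.7
rad -0.45 tan 17.76 tot 17.76
err rad -0.87 tan 3.29
[[-0.0001, 0, 0.0003, 0, 0.0035, 0], [-0.0001, 0, 0.0006, 0, 0.007, 0], [-0.0002, 0, 0.0008, 0, 0.0105, 0], [-0.0002, 0, 0.0011, 0, 0.014, 0], [-0.0003, 0, 0.0014, 0, 0.0175, 0], [-0.0003, 0, 0.0017, 0, 0.0209, 0], [-0.0004, 0, 0.002, 0, 0.0244, 0], [-0.0005, 0, 0.0022, 0, 0.0279, 0], [-0.0005, 0, 0.0025, 0, 0.0314, 0], [-0.0006, 0, 0.0028, 0, 0.0349, 0]]
```

Run:
```python
from h import *
s=r.sense();print(s["wrist_torque"],s["ft_force"],s["tcp_rot"])
im=cv2.imread("pics/w8.png")[100:260,260:440];cv2.imwrite("pics/w8c.png",cv2.resize(im,(720,640),interpolation=cv2.INTER_CUBIC))
d=r.snapshot("side")[200:270,290:370];save("d17",cv2.resize(d,(800,700),interpolation=cv2.INTER_CUBIC)[0:600])
```

```text
[ 2.6692617  -0.78218162  0.01844831] [ 5.50311714 16.88842898  0.10931336] [-9.03463229e+01  7.68998018e-02  1.60544844e+02]
```

View pics/w8c.png

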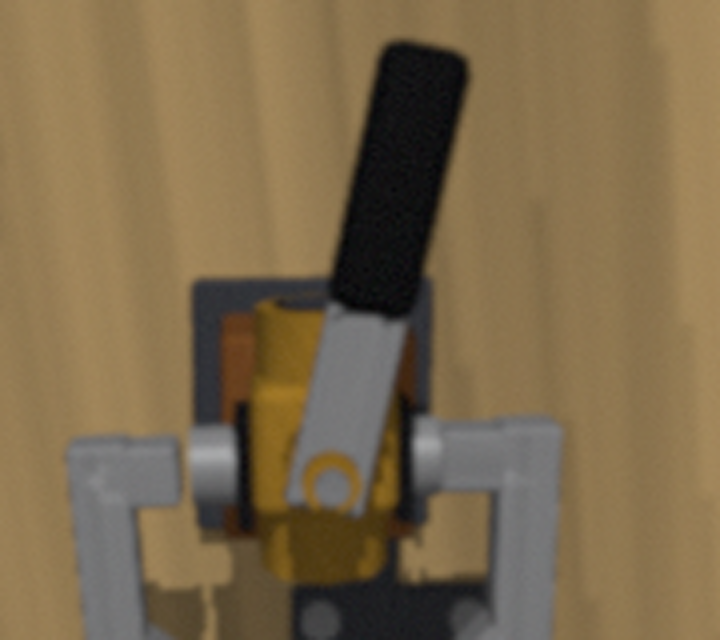

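View pics/d17.png

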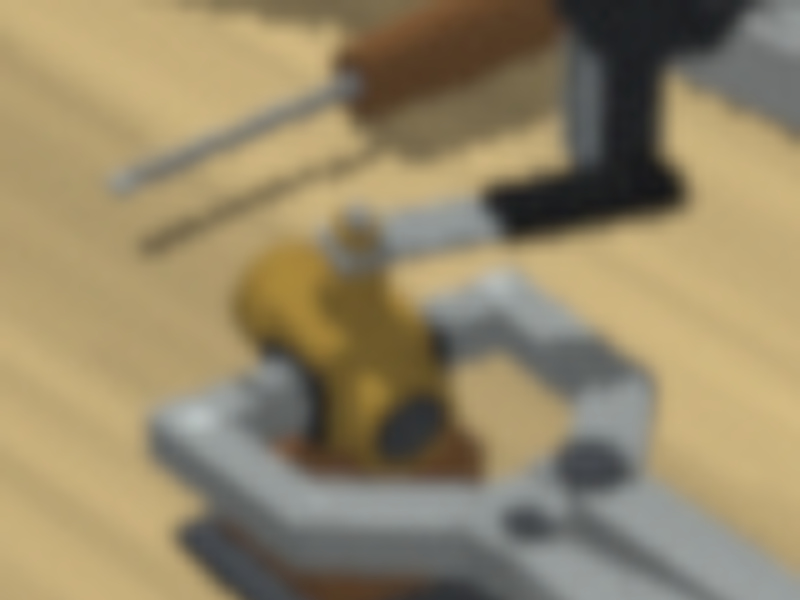

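Run:
```python
import cv2,numpy as np
a=cv2.resize(cv2.imread("pics/d15.png"),(140,100),interpolation=cv2.INTER_AREA)  # origin 260,190
b=cv2.resize(cv2.imread("pics/d17.png"),(80,60),interpolation=cv2.INTER_AREA)    # origin 290,200
a0=cv2.resize(cv2.imread("pics/d0c.png"),(140,100),interpolation=cv2.INTER_AREA)
A=a[10:70,30:110]; A0=a0[10:70,30:110]
def ecc(x,y,name,r):
    x0,y0,x1,y1=r
    g=lambda i:cv2.cvtColor(cv2.resize(i[y0:y1,x0:x1],None,fx=4,fy=4,interpolation=cv2.INTER_CUBIC),cv2.COLOR_BGR2GRAY).astype(np.float32)
    W=np.eye(2,3,dtype=np.float32)
    try:
        c,W=cv2.findTransformECC(g(x),g(y),W,cv2.MOTION_TRANSLATION,(3,200,1e-6),None,5); print(name,W[:,2]/4,round(c,3))
    except Exception as e: print(name,"fail")
for n,r in (("near end",(35,35,50,50)),("far end",(22,22,34,36)),("movjaw",(14,36,32,52)),("fixjaw",(50,25,68,45)),("stem",(30,18,40,30)),("body",(24,24,48,48))):
    ecc(A,b,n,r)
```

```text
near end [-0.08444807  0.0612854 ] 0.981
far end [0.3261932  0.02055034] 0.974
movjaw [0.05769008 0.07487029] 0.994
fixjaw [0.2578635  0.26166093] 0.993
stem [0.43271467 0.16270354] 0.973
body [0.09016819 0.10042346] 0.973
```

Emit:
arm_command(
  increments=[
    [0, 0, -0.01, 0, 0, 0],
    [0, 0, -0.025, 0, 0, 0],
    [0, -0.04, -0.03, 0, 0, 0],
    [0, -0.09, -0.03, 0, 0, 0],
    [0.02, -0.13, -0.03, 0, 0.01, 0],
    [0.04, -0.155, -0.025, 0, 0.031, 0],
    [0.0476, -0.164, -0.0251, 0, 0.031, 0],
    [0.0476, -0.164, -0.0251, 0, 0.031, 0],
    [0.0476, -0.164, -0.0251, 0, 0.031, 0],
    [0.0476, -0.164, -0.0251, 0, 0.031, 0],
  ],
)

```text
time: 31.05
tool_pos: [620.0, 131.1, 321.0]
tcp_rot: [-89.9, -0.1, 158.7]
ft_force: [-0.1, -0.1, -1.4]
finger_gap: -0.1
```

Run:
```python
from h import *
c="wrist"; s=st();cm=r.camera_model(c);im=r.snapshot(c);save("w18",im);np.save("cm18.npy",cm,allow_pickle=True)
a=cv2.imread("pics/w16.png");b=cv2.resize(im[80:380,160:560],(800,600),interpolation=cv2.INTER_CUBIC)[:,:,::-1]
cv2.imwrite("pics/w18c.png",cv2.resize(b[100:460,300:640],(680,720))[0:600]);cv2.imwrite("pics/w16c.png",cv2.resize(a[100:460,300:640],(680,720))[0:600])
```

```text
31.05 tcp [620.  131.1 321. ] loc [ 33.4 115. ] yaw [-8.990e+01 -1.000e-01  1.587e+02] F [-0.11 -0.12 -1.36] Floc [-0.09 -0.13] gap -0.1
```

View pics/w18c.png

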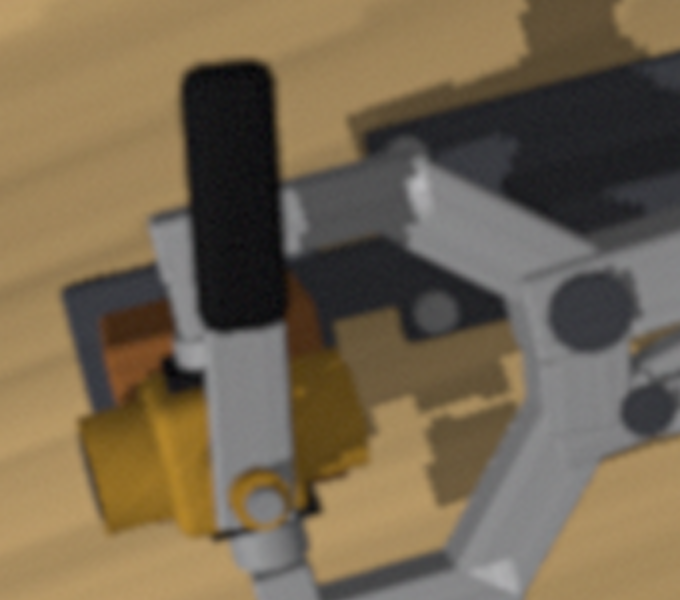

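View pics/w16c.png

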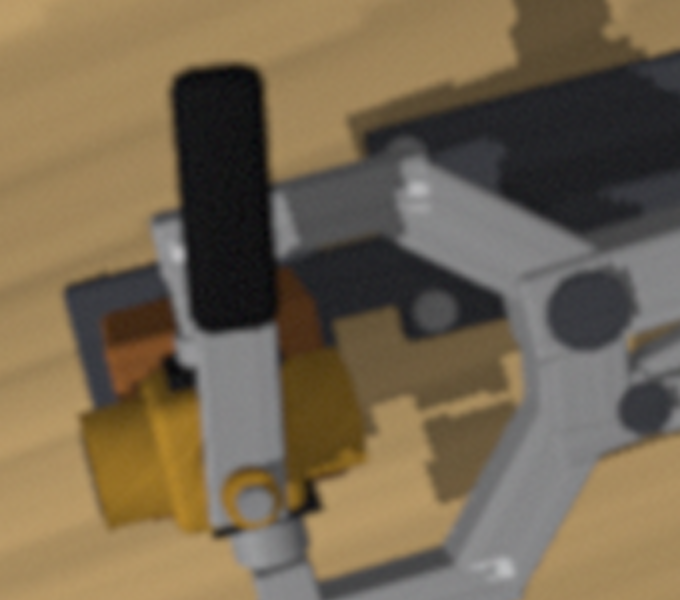

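Emit:
arm_command(
  increments=[
    [-0.005, 0, 0.03, 0, -0.182, 0],
    [-0.01, 0, 0.065, 0, -0.364, 0],
    [-0.016, 0, 0.1, 0, -0.546, 0],
    [-0.022, 0, 0.135, 0, -0.728, 0],
    [-0.028, 0, 0.17, 0, -0.91, 0],
    [-0.034, 0, 0.205, 0, -1.092, 0],
    [-0.04, 0, 0.24, 0, -1.274, 0],
    [-0.045, 0, 0.27, 0, -1.456, 0],
    [-0.0485, 0, 0.2844, 0, -1.638, 0],
    [-0.0485, 0, 0.2844, 0, -1.815, 0],
  ],
)

```text
time: 32.35
tool_pos: [561.8, -152.8, 322.2]
tcp_rot: [-90.1, -0.0, -97.1]
ft_force: [0.4, 0.3, 0.1]
finger_gap: 0.2
```

Run:
```python
from h import *
c="wrist"; r.snapshot(c);r.snapshot(c);s=st();cm=r.camera_model(c);im=r.snapshot(c);save("w19",im);np.save("cm19.npy",cm,allow_pickle=True);print(s["qd"].round(1))
for t,z in (("release_tail",60),("fixed_end",60),("handle_end",60)):
        d=r.spot_point(c,t); print(c,t,[(np.round(x["position"],1).tolist(),round(x["conf"],2),atz(c,x["position"],z,cm).round(1),loc(atz(c,x["position"],z,cm)).round(1)) for x in d[:2]])
```

```text
32.45 tcp [ 562.  -151.8  322.2] loc [  11.7 -173. ] yaw [-90.1   0.  -97.2] F [-0.27 -0.46  0.32] Floc [-0.21 -0.49] gap -0.3
[ 0.7 -0.1 -0.   0.   0.  10. ]
wrist release_tail [([295.8, 205.3], 0.68, array([ 541.9, -146. ,   60. ]), array([  -8.9, -169.8]))]
wrist fixed_end [([326.0, 163.8], 0.83, array([ 572.6, -113.5,   60. ]), array([  17.4, -133.7]))]
wrist handle_end [([274.2, 172.9], 0.85, array([ 527.6, -115.6,   60. ]), array([ -26.9, -141.4]))]
```

View pics/w19.png

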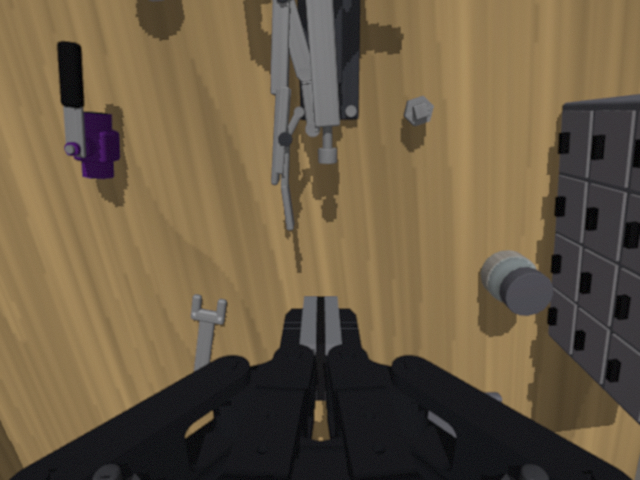

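Emit:
arm_command(
  increments=[
    [0, 0.03, 0, 0, 0, 0],
    [0, 0.07, 0, 0, 0, 0],
    [0, 0.11, 0, 0, 0, 0],
    [0, 0.145, 0, 0, 0, 0],
    [0, 0.17, 0, 0, 0, 0],
    [0, 0.185, 0, 0, 0, 0],
    [0, 0.195, 0, 0, 0, 0],
    [0, 0.199, -0.001, 0, 0, 0],
    [0, 0.199, -0.003, 0, 0, 0],
    [0, 0.199, -0.005, 0, 0, 0],
  ],
)

```text
time: 33.9
tool_pos: [557.5, -150.8, 124.8]
tcp_rot: [-89.9, -0.0, -97.3]
ft_force: [0.7, 1.0, -0.3]
finger_gap: -0.2
```

Run:
```python
from h import *
st();b=r.snapshot("scene"); b=b[170:300,200:400]
save("s20",cv2.resize(b,(800,520)))
```

```text
33.9 tcp [ 557.5 -150.8  124.8] loc [   7.2 -172.6] yaw [-89.9  -0.  -97.3] F [ 0.69  1.01 -0.29] Floc [0.56 1.09] gap -0.2
```

View pics/s20.png

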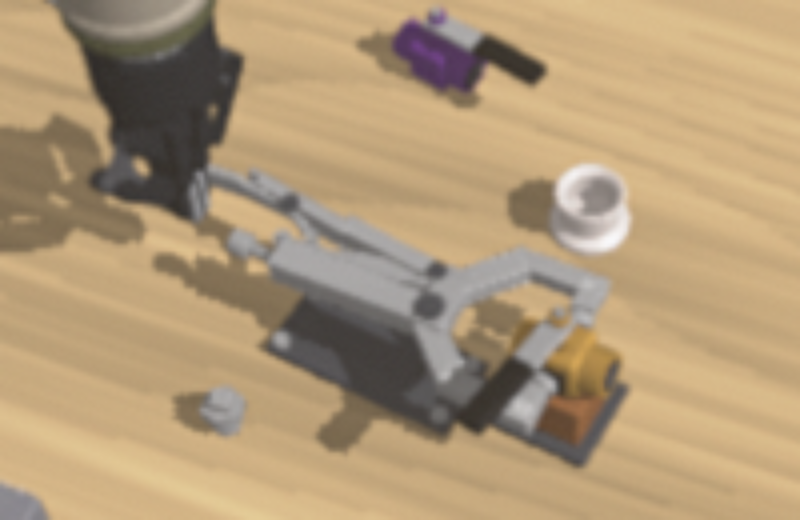

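Emit:
arm_command(
  increments=[
    [0, 0, -0.001, 0, 0, 0],
    [0, 0, -0.002, 0, 0, 0],
    [0, 0, -0.003, 0, 0, 0],
    [0, 0, -0.004, 0, 0, 0],
    [0, 0, -0.005, 0, 0, 0],
    [0, 0, -0.006, 0, 0, 0],
    [0, 0, -0.007, 0, 0, 0],
    [0, 0, -0.008, 0, 0, 0],
    [0, 0, -0.009, 0, 0, 0],
    [0, 0, -0.01, 0, 0, 0],
  ],
)

```text
time: 35.2
tool_pos: [547.2, -149.4, 124.0]
tcp_rot: [-90.0, -0.0, -97.3]
ft_force: [2.1, -0.9, 0.3]
finger_gap: 0.1
```

Run:
```python
from h import *
st()
```

```text
35.2 tcp [ 547.2 -149.4  124. ] loc [  -3.2 -172.5] yaw [-90.   -0.  -97.3] F [ 2.1  -0.88  0.31] Floc [ 2.19 -0.61] gap 0.1
```

Emit:
arm_command(
  increments=[
    [0, 0, -0.0005, 0, 0, 0],
    [0, 0, -0.001, 0, 0, 0],
    [0, 0, -0.0015, 0, 0, 0],
    [0, 0, -0.002, 0, 0, 0],
    [0, 0, -0.0025, 0, 0, 0],
    [0, 0, -0.003, 0, 0, 0],
    [0, 0, -0.0035, 0, 0, 0],
    [0, 0, -0.004, 0, 0, 0],
    [0, 0, -0.0045, 0, 0, 0],
    [0, 0, -0.005, 0, 0, 0],
  ],
)

```text
time: 36.45
tool_pos: [542.4, -148.7, 124.0]
tcp_rot: [-90.0, 0.0, -97.3]
ft_force: [3.4, -0.8, -1.1]
finger_gap: -0.2
```

Run:
```python
from h import *
st();b=r.snapshot("scene"); b=b[170:300,200:400]
save("s21",cv2.resize(b,(800,520)))
```

```text
36.45 tcp [ 542.4 -148.7  124. ] loc [  -8.1 -172.4] yaw [-90.    0.  -97.3] F [ 3.39 -0.83 -1.13] Floc [ 3.47 -0.4 ] gap -0.2
```

View pics/s21.png

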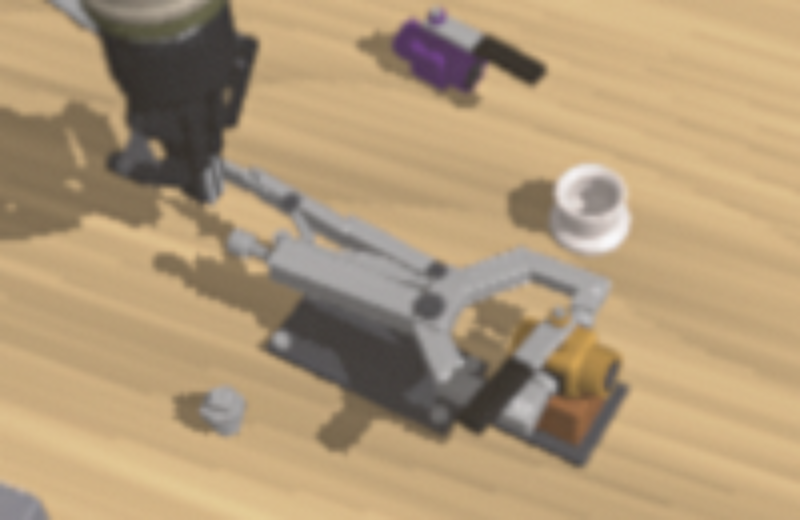

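Emit:
arm_command(
  increments=[
    [0, 0, -0.001, 0, 0, 0],
    [0, 0, -0.002, 0, 0, 0],
    [0, 0, -0.003, 0, 0, 0],
    [0, 0, -0.004, 0, 0, 0],
    [0, 0, -0.005, 0, 0, 0],
    [0, 0, -0.006, 0, 0, 0],
    [0, 0, -0.006, 0, 0, 0],
    [0, 0, -0.006, 0, 0, 0],
    [0, 0, -0.006, 0, 0, 0],
    [0, 0, -0.006, 0, 0, 0],
  ],
)

```text
time: 37.75
tool_pos: [536.3, -148.0, 123.9]
tcp_rot: [-90.0, 0.0, -97.3]
ft_force: [5.1, 1.2, -0.0]
finger_gap: 0.4
```

Run:
```python
from h import *
st();b=r.snapshot("scene"); b=b[170:300,200:400]
save("s22",cv2.resize(b,(800,520)))
```

```text
37.75 tcp [ 536.3 -148.   123.9] loc [ -14.2 -172.5] yaw [-90.    0.  -97.3] F [ 5.08  1.18 -0.05] Floc [4.89 1.82] gap 0.4
```

View pics/s22.png

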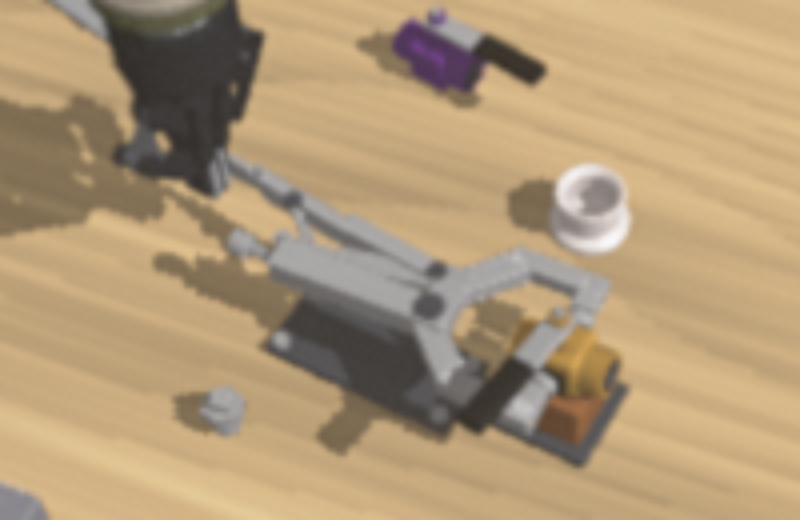

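Emit:
arm_command(
  increments=[
    [0, 0, -0.001, 0, 0, 0],
    [0, 0, -0.002, 0, 0, 0],
    [0, 0, -0.003, 0, 0, 0],
    [0, 0, -0.004, 0, 0, 0],
    [0, 0, -0.005, 0, 0, 0],
    [0, 0, -0.006, 0, 0, 0],
    [0, 0, -0.007, 0, 0, 0],
    [0, 0, -0.008, 0, 0, 0],
    [0, 0, -0.008, 0, 0, 0],
    [0, 0, -0.008, 0, 0, 0],
  ],
)

```text
time: 39.05
tool_pos: [528.3, -147.0, 123.9]
tcp_rot: [-90.0, -0.0, -97.3]
ft_force: [3.4, 0.4, 0.1]
finger_gap: 0.1
```

Run:
```python
from h import *
st();b=r.snapshot("scene"); b=b[170:300,200:400]
save("s23",cv2.resize(b,(800,520)))
```

```text
39.05 tcp [ 528.3 -147.   123.9] loc [ -22.2 -172.5] yaw [-90.   -0.  -97.3] F [3.36 0.36 0.1 ] Floc [3.29 0.79] gap 0.1
```

View pics/s23.png

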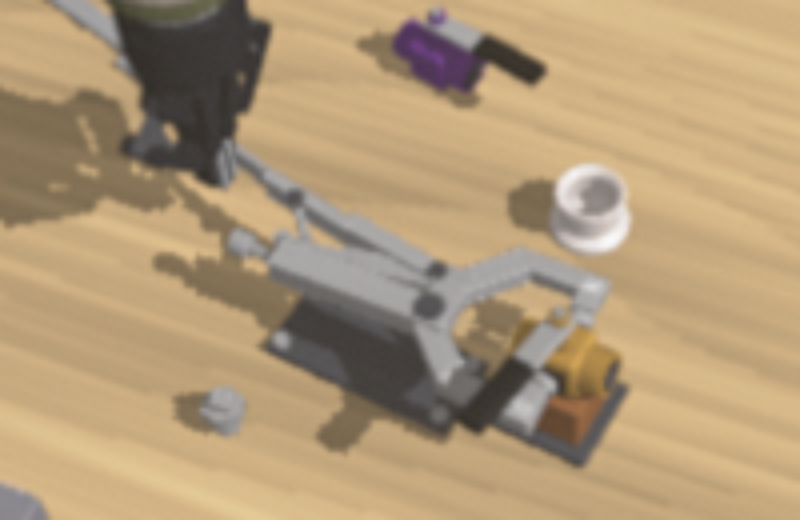

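Emit:
arm_command(
  increments=[
    [0, 0, -0.001, 0, 0, 0],
    [0, 0, -0.002, 0, 0, 0],
    [0, 0, -0.004, 0, 0, 0],
    [0, 0, -0.005, 0, 0, 0],
    [0, 0, -0.006, 0, 0, 0],
    [0, 0, -0.007, 0, 0, 0],
    [0, 0, -0.008, 0, 0, 0],
    [0, 0, -0.008, 0, 0, 0],
    [0, 0, -0.008, 0, 0, 0],
    [0, 0, -0.008, 0, 0, 0],
  ],
)

```text
time: 40.35
tool_pos: [520.5, -146.0, 123.9]
tcp_rot: [-90.0, -0.0, -97.3]
ft_force: [0.4, 0.1, 0.7]
finger_gap: -0.3
```

Run:
```python
from h import *
st();b=r.snapshot("scene"); b=b[170:300,200:400]
save("s24",cv2.resize(b,(800,520)))
```

```text
40.35 tcp [ 520.5 -146.   123.9] loc [ -30.2 -172.5] yaw [-90.   -0.  -97.3] F [0.4  0.07 0.69] Floc [0.39 0.12] gap -0.3
```

View pics/s24.png

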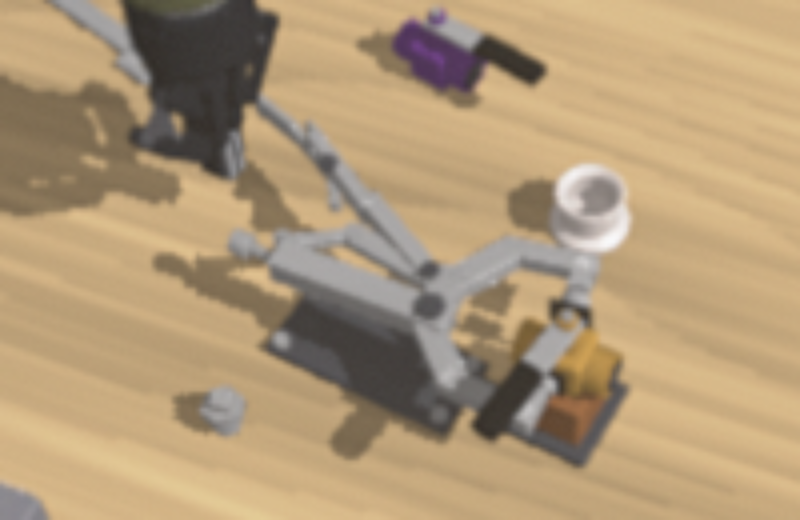

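Emit:
arm_command(
  increments=[
    [0, 0, 0.01, 0, 0, 0],
    [0.005, -0.01, 0.015, 0, 0, 0],
    [0.005, -0.06, 0.015, 0, 0, 0],
    [0.005, -0.12, 0.015, 0, 0, 0],
    [-0.04, -0.17, 0.02, 0, 0, 0],
    [-0.1, -0.21, 0.03, 0, 0, 0],
    [-0.16, -0.225, 0.035, 0, 0, 0],
    [-0.2, -0.225, 0.035, 0, 0, 0],
    [-0.2, -0.225, 0.035, 0, 0, 0],
    [-0.2, -0.225, 0.035, 0, 0, 0],
  ],
)

```text
time: 41.65
tool_pos: [580.7, 47.6, 349.2]
tcp_rot: [-90.0, -0.0, -97.3]
ft_force: [0.3, -1.0, -0.1]
finger_gap: 0.3
```

Run:
```python
from h import *
c="wrist"; s=st();cm=r.camera_model(c);im=r.snapshot(c);save("w25",cv2.resize(im[60:360,160:560],(800,600),interpolation=cv2.INTER_CUBIC));np.save("cm25.npy",cm,allow_pickle=True)
for t,z in (("lever_grip",94.5),("valve",44),("handle_end",60),("release_tail",60)):
        d=r.spot_point(c,t); print(c,t,[(np.round(x["position"],1).tolist(),round(x["conf"],2),atz(c,x["position"],z,cm).round(1),loc(atz(c,x["position"],z,cm)).round(1)) for x in d[:2]])
d=r.snapshot("side")[200:260,290:370];save("d25",cv2.resize(d,(800,600),interpolation=cv2.INTER_CUBIC))
```

```text
41.65 tcp [580.7  47.6 349.2] loc [ 5.  27.2] yaw [-90.   -0.  -97.3] F [ 0.26 -1.03 -0.06] Floc [ 0.38 -0.99] gap 0.3
wrist lever_grip [([391.5, 152.0], 0.73, array([646.4,  89.4,  94.5]), array([64.8, 77. ])), ([127.9, 275.6], 0.6, array([398.7,   9.5,  94.5]), array([-170.7,  -33.8]))]
wrist valve [([306.5, 139.5], 0.9, array([576.1, 105.3,  44. ]), array([-6.9, 83.8])), ([246.8, 347.0], 0.59, array([ 478.1, -110.8,   44. ]), array([ -76.7, -143. ]))]
wrist handle_end [([244.1, 344.8], 0.75, array([480.5, -97.5,  60. ]), array([ -75.9, -129.5]))]
wrist release_tail [([252.3, 371.9], 0.57, array([ 482.9, -132.9,   60. ]), array([ -69.1, -164.4])), ([195.7, 186.7], 0.46, array([467.7,  77. ,  60. ]), array([-110.9,   42. ]))]
```

View pics/w25.png

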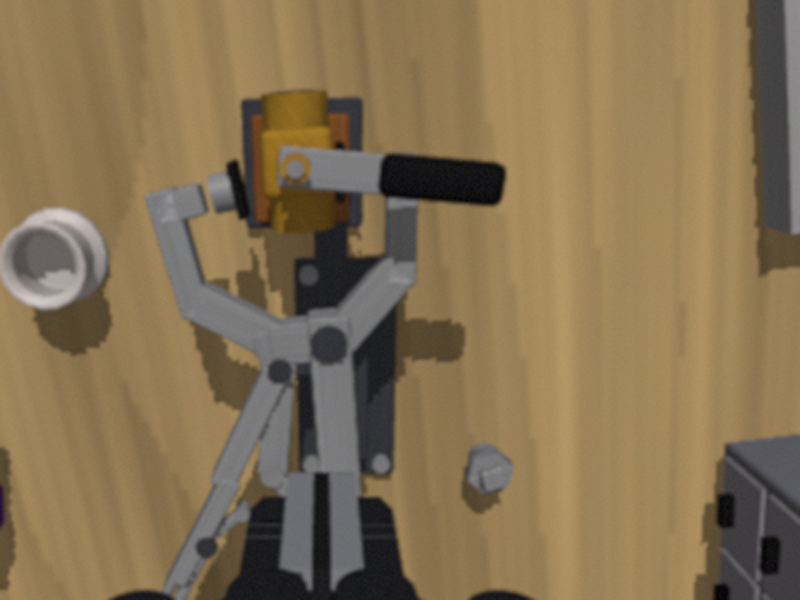

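View pics/d25.png

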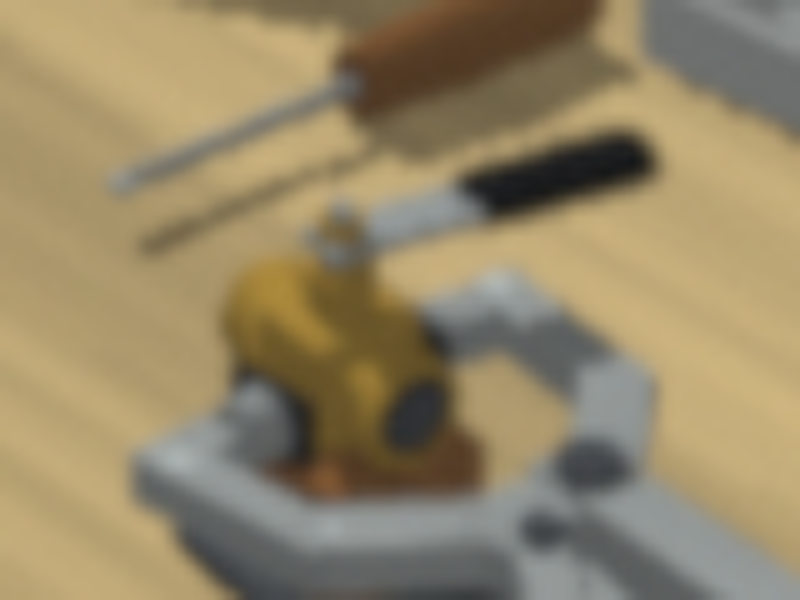

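Run:
```python
from h import *
st(); print(r.hand_in())
```

```text
41.95 tcp [580.5  46.9 348.8] loc [ 4.9 26.4] yaw [-90.   -0.  -97.4] F [ 0.07  0.25 -0.28] Floc [0.04 0.26] gap -0.2
the job is handed in; nothing more can be done
None
```

I ran the whole sequence and handed the job in at about 42 s. The one thing I could not confirm directly is that the stem reached its shut stop.

**What I did**
- **Closing:** I pushed the movable handle over centre. The drag fell to about zero, then read 10 N at the stop. The handle stayed locked when I backed off.
- **Turning the lever:** I swept it clockwise at about 9 N. It then firmed up, and I stopped pushing at 17.8 N, close to the 19 N limit.
- **Releasing:** I pushed the release tail outwards, with at most about 5 N read at the end of a move. The pliers then opened fully.

**Last checks**
- **Pliers:** the handle end was back at about (-76, -130) mm, which is its open position.
- **Valve:** it looked upright on its rest, at about (-7, 84) mm in the pliers' frame.
- **Bystanders:** the plug and the capsule holder looked undisturbed. I did not measure any bystanders.
- **Robot:** it was clear of everything and read about zero force.

**What disagreed or stayed uncertain**
- **Shut stop:** overhead pictures before and after the hardest push showed no further lever rotation, which points to the stop. However, my estimate of lever travel from the finger positions was only about 80 to 84°, not 90°. The lever's play may account for that: it sat a few degrees further back in the final picture.
- **Valve tilt:** the hardest push seemed to tip the valve about 3° in the jaws. By eye it settled back once the jaws opened; I did not measure it.

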